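# Gauging canister closures

## Task

First set the thread gauge: turn its knob until the pointer stands on the long mark. Then try every closure on the gauge's threaded plug: put it on and screw it clockwise as far as it goes; one that turns fully home, so that its bar lines up with the pointer and its indicator pin is pushed up high, is good, and one that stops short is a reject. Unscrew each again and stand the good ones upright in the white tray and the rejects upright in the grey bin, without pushing the pins back down; leave the pointer on the mark and the other things on the worktop where they are.

Things in the scene. Friction and masses are not known exactly. Their poses are not given: they have to be found in the camera images.
- gauge: The thread gauge, fixed: aluminium plate 200 (its x) x 150 x 12 mm; origin: centre of its underside. x runs from the black knob towards the threaded plug. Putting a closure on: it goes straight down over the plug when its handle bar lies along this x axis (either way round), or up to 15 deg anticlockwise or 35 deg clockwise of it seen from above; its lugs then rest on the open start of the thread.
- gauge_plug (a point): Centre of the top of the gauge's steel plug, 51 mm across, 42 mm above the worktop, 30 mm above the plate; axes as the gauge's. Two-start right-hand thread: a closure turned CLOCKWISE from the gauge's x axis sinks evenly, 10 mm in 80 deg. A misfit stops dead after 40 to 50 deg, about 6 mm above home. To take off, turn back until the bar lies along x, then lift 35 mm. Sideways play 2 mm.
- gauge_home (a point): Point on the plug's axis, 73 mm above the worktop, where a closure's handle grip point is when it is fully home: at a stop, bar turned 80 deg clockwise from the gauge's x axis so that it points at the mark, skirt 3 mm above the plate. With the bar along x, resting on the start of the thread, the grip point is 10 mm higher. Axes as the gauge's.
- gauge_mark (a point): The mark on the gauge plate: the one long raised dark line (16 x 4 mm, among short fine graduations), 80 mm from the plug's axis, in the direction 80 degrees clockwise from the gauge's x axis. This point is its middle, 14 mm above the worktop.
- pointer_tip (a point): Tip of the gauge's limit pointer, a flat dark steel hand that turns about the plug's axis, 15 mm above the worktop; the tip is 72 mm from the axis.
- pointer (a joint): Angle of the limit pointer about the plug's axis, rad, growing clockwise seen from above, 0 to 1.2; at 0.60 it stands exactly on the mark. It moves only with the knob, a quarter as far.
- knob (a joint): Angle of the pointer's setting knob, rad, growing clockwise seen from above, 0 to 4.8; turning it 1 rad clockwise turns the pointer 0.25 rad clockwise. It stays where it is left (friction 0.04 N m). It starts at 0.1 to 1.3.
- knob_grip (a point): The setting knob at the near end of the gauge plate: a black bar 46 mm long (its own x), 13 mm wide (y) and 34 mm high on a disc 42 mm across; bar from 31 to 64 mm above the worktop. This point is on the turning axis, 11 mm below the bar's top, 53 mm above the worktop. The frame turns with the knob.
- white_tray: White enamel tray, fixed, 110 mm (x) by 200 mm (y), rim 24 mm high, floor 2 to 6 mm thick. Origin: centre of its underside on the worktop. For the closures that fit. Two closures stand in it side by side, at about 50 mm either side of the middle along y.
- grey_bin: Grey plastic open bin, fixed, 120 mm (x) by 200 mm (y), rim 36 mm high, walls 4 mm and floor 4 mm thick. Origin: centre of its underside on the worktop. For the closures that do not fit. Two closures stand in it side by side, at about 50 mm either side of the middle along y.
- closure_1_grip (a point): Sample-canister closure, white plastic (may be absent), 0.13 to 0.23 kg: round skirt 70 mm across, 36 mm high, open below, and on top a bar 60 mm long (its x), 18 wide (y), 36 high. This point is on its axis in the bar, 58 mm above its lower rim, 14 below the bar's top. Starts upright. Two lugs inside the skirt lie under the bar's ends. All look alike; whether one fits shows only on the gauge.
- closure_1_pin (a joint): Height of that closure's dark indicator pin (10 mm across, in the middle of its handle bar) above its rest position, m. At 0 it is nearly flush with the bar's top (0.5 mm proud). The plug pushes it up as the closure is screwed on, about 9 mm when fully home, about 3 mm where a misfit stops, and friction (0.5 N) then holds it there.
- closure_2_grip (a point): Sample-canister closure, white plastic (may be absent), 0.13 to 0.23 kg: round skirt 70 mm across, 36 mm high, open below, and on top a bar 60 mm long (its x), 18 wide (y), 36 high. This point is on its axis in the bar, 58 mm above its lower rim, 14 below the bar's top. Starts upright. Two lugs inside the skirt lie under the bar's ends. All look alike; whether one fits shows only on the gauge.
- closure_2_pin (a joint): Height of that closure's dark indicator pin (10 mm across, in the middle of its handle bar) above its rest position, m. At 0 it is nearly flush with the bar's top (0.5 mm proud). The plug pushes it up as the closure is screwed on, about 9 mm when fully home, about 3 mm where a misfit stops, and friction (0.5 N) then holds it there.
- closure_3_grip (a point): Sample-canister closure, white plastic (may be absent), 0.13 to 0.23 kg: round skirt 70 mm across, 36 mm high, open below, and on top a bar 60 mm long (its x), 18 wide (y), 36 high. This point is on its axis in the bar, 58 mm above its lower rim, 14 below the bar's top. Starts upright. Two lugs inside the skirt lie under the bar's ends. All look alike; whether one fits shows only on the gauge.
- closure_3_pin (a joint): Height of that closure's dark indicator pin (10 mm across, in the middle of its handle bar) above its rest position, m. At 0 it is nearly flush with the bar's top (0.5 mm proud). The plug pushes it up as the closure is screwed on, about 9 mm when fully home, about 3 mm where a misfit stops, and friction (0.5 N) then holds it there.
- closure_4_grip (a point): Sample-canister closure, white plastic (may be absent), 0.13 to 0.23 kg: round skirt 70 mm across, 36 mm high, open below, and on top a bar 60 mm long (its x), 18 wide (y), 36 high. This point is on its axis in the bar, 58 mm above its lower rim, 14 below the bar's top. Starts upright. Two lugs inside the skirt lie under the bar's ends. All look alike; whether one fits shows only on the gauge.
- closure_4_pin (a joint): Height of that closure's dark indicator pin (10 mm across, in the middle of its handle bar) above its rest position, m. At 0 it is nearly flush with the bar's top (0.5 mm proud). The plug pushes it up as the closure is screwed on, about 9 mm when fully home, about 3 mm where a misfit stops, and friction (0.5 N) then holds it there.
- timer_1: Bystander: white square timer lying flat, 62 x 62 x 20 mm. Origin at the centre of its underside. Leave it where it is.
- dropper: Bystander: reagent dropper bottle, 33 mm across, 67 mm high. Origin at the centre of its underside. Leave it where it is.
- cup: Bystander: small sample cup with lid, 59 mm across, 45 mm high. Origin at the centre of its underside. Leave it where it is.

How it is judged:
By the outcome, as a careful person would: the job done as asked, in the order asked, and still so for the second after the job is handed in, with the robot touching nothing.
Of closure_1, closure_2, closure_3, closure_4 only 3 to 4 are there at a start; the rules pass over those that are not, and their reading is None.
At some moment in a run one of closure_1, closure_2, closure_3, closure_4 may be knocked a few centimetres aside while the robot is not near it.
Once in a run the grip may slacken for a moment while it holds something.
It also fails if it takes over 210 s, if anything falls off the work surface, if the arm or the gripper's body presses on something with over 40 N, if the wrist force passes 120 N, or if a joint passes its speed limit or range.

## Robot

A 6-joint arm with a two-finger parallel gripper is mounted at the origin on a cart in front of the work surface, level with it; the furniture and walls round the work are solid. World frame = base frame: x ahead of the robot, y to its left, z up, the work surface at z = 0. Lengths are in m, angles in rad, forces in N, time in s.
With the tool pointing down it reaches from about 0.375 to 0.9 m from the base axis. Payload 3.1 kg.
Tool frame: the origin (TCP) lies midway between the tips of the shut fingers; the grasp point (between the pads) lies 19 mm behind it; z points along the fingers, y is the line along which they close (so a half turn about z gives the same grasp; the last joint's range is limited). The gripper opens to 85 mm and grips with 20 to 120 N. Pads are 22 mm wide; open, the fingers measure 114 mm over their backs; the gripper's body (76 mm by 85 mm) begins 54 mm behind the grasp point. The pads swing forward as they close: fully open they stand 13 mm farther back than shut.
Start: joints at [-1.446, 0.527, 1.433, -0, 1.181, -0.178], TCP at [0.187, -0.596, 0.231] pointing down, gripper open.
Joint ranges: [-3.08, 3.08], [-0.75, 2.2], [0.22, 2.44], [-1.43, 4.57], [0, 2.65], [-2.85, 2.85]. Speed limits (rad/s): [2.79, 2.79, 3.14, 3.14, 3.14, 3.14].

## Interface

Orientations are given as a unit quaternion [x, y, z, w].
In Python, from station import manip gives the robot as it stands.
- The arm moves only by the tool step_arm, never from a script. Its argument "targets" is text: rows parted by semicolons, each of 4 numbers parted by spaces: the shift along the tool's x, y, z in mm, then the turn about the tool's z in degrees. A call has 1 to 12 rows; each row is the pose to reach, as a shift and turn from the pose commanded when the call began, along the tool's axes at that moment; what a row does not reach only later rows make up. A row lasts 1/10 s, in which the tool goes at most 50 mm and 8.59 degrees, less where a joint would pass 70% of its speed; a pose out of reach is approached as far as the arm can. A call with a gripper value outside its range is refused whole. "gripper" is the closure, from 0 (fully open) to 1 (shut), set as the call begins (left out, the last holds). The fingers move at their own pace and stop on an object; "squeeze" is the grip in N (left out, the last holds). Time passes only in rows, so rows that repeat a pose let the fingers close. It gives the time, the measured TCP pose, the force, the opening and the grip force at its end, in the units of the state.
- manip.sense(): the state, without advancing time (a new reading comes with each control period).
- manip.snapshot(name): name is "scene" or "top" or "wrist"; returns the picture (420x560x3 uint8, red, green, blue); there is no depth.
- manip.get_calibration(name): a dict with "fov_y" (degrees; the focal length in pixels is half the picture's height over the tangent of half this angle, whatever the lens; pixels are square), "cx", "cy" (the principal point, pixels), "k1" (the pictures are not rectified: a ray, as slopes to the right and down, at radius r is drawn at 1 + k1 r^2 times it, then the intrinsics apply), "extrinsics" (4x4, takes a point from camera to world coordinates); the wrist camera has in their place "tool_from_camera" (4x4, takes a point from camera to tool coordinates, whose origin is the TCP and whose axes are the flange's). Camera axes: x right, y down, z forward; pixel columns grow to the right and rows downward; lengths in m; the calibration is good to about 2 mm. A picture is of the moment at which its call begins: read the wrist's pose just before it. get_calibration takes no time and is no camera call.
- manip.sign_off(): hands the job in; it is judged then, once.
Trained networks look in the newest picture that a camera, given by its name, has taken for a name from the list of things; names that differ only in an ending like _2 or _b are one class to them, and where a whole thing is asked for, a point or a joint stands for the part that bears it (a point fixed in the world has none). Each returns a list of dicts, best first, with "p" (0 to 1); they miss things now and then, are a little off and sometimes report something else, mostly with a low value. They report only what shows in the picture. A call takes as long as a camera call.
- manip.recognise(camera, query): "position" ([column, row] in pixels, amid what is visible of it).
- manip.masks_of(camera, query): "pixels" (420x560 bool, what is visible of it) and "position" ([column, row] in pixels, amid what is visible of it).
- manip.mark_of(camera, query): "position" ([column, row] in pixels: a listed point, or the origin of a listed thing).
The state is a dict: "t": time; "q": joint angles; "qd": joint speeds; "tau": joint torques, N m; "tcp_pos": TCP position; "tool_rot": TCP orientation; "force": force on the tool from outside, world axes, zero at the start; "ft_torque": the same for the moment, N m; "finger_gap": opening from 0.0 (shut) to 1.0 (fully open); "gripper_force": force on a finger pad.
Only numpy, scipy, OpenCV 4.12 (cv2) and the standard library are available. Lean on these libraries where they do the work, as an engineer would, in place of code of your own. Each camera call takes 0.05 s, during which the arm holds its last target. There are 200 camera calls.

## Working session

There is one attempt and no reset: what is moved stays moved. The work goes in short steps, Python scripts to look and compute and a tool call to move; the robot and the scene stay as the last step left them, time stands still between calls to the robot, and variables do not carry over. Pictures are saved under pics/ and viewed, at most 14 in all, crops included, and the job is handed in when it is done.

Besides the shell and the picture viewer there is one more tool, called after "Emit:" as name(argument=value, ...) on one line, values as JSON. step_arm: Moves the arm, as the interface text tells. Its arguments: {"type":"object","properties":{"targets":{"type":"string"},"gripper":{"type":"number"},"squeeze":{"type":"number"}},"required":["targets"]}

```bash
ls; mkdir -p pics; cat > h.py <<'E'
import numpy as np, cv2
from station import manip
from scipy.spatial.transform import Rotation as R
def cal(cam):
    c=manip.get_calibration(cam); f=210/np.tan(np.radians(c["fov_y"])/2)
    if cam=="wrist":
        s=manip.sense(); T=np.eye(4); T[:3,:3]=R.from_quat(s["tool_rot"]).as_matrix(); T[:3,3]=s["tcp_pos"]
        E=T@np.array(c["tool_from_camera"])
    else: E=np.array(c["extrinsics"])
    return f,c["cx"],c["cy"],c["k1"],E
def px2w(cam,p,z,C=None):
    f,cx,cy,k,E=C or cal(cam)
    d=np.array([(p[0]-cx)/f,(p[1]-cy)/f]); u=d.copy()
    for _ in range(20): u=d/(1+k*(u@u))
    r=E[:3,:3]@np.array([u[0],u[1],1]); o=E[:3,3]
    return o+r*(z-o[2])/r[2]
def w2px(cam,P,C=None):
    f,cx,cy,k,E=C or cal(cam)
    q=E[:3,:3].T@(np.array(P)-E[:3,3]); u=q[:2]/q[2]; u=u*(1+k*(u@u))
    return np.array([cx+f*u[0],cy+f*u[1]])
def snap(cam,name=None):
    C=cal(cam); im=manip.snapshot(cam)
    if name: cv2.imwrite(f"pics/{name}.png",im[:,:,::-1])
    return im,C
def tool():
    s=manip.sense(); M=R.from_quat(s["tool_rot"]).as_matrix()
    return np.array(s["tcp_pos"]),M,s
E
python3 - <<'E'
from h import *
for c in ("top","scene"):
    im,C=snap(c,c+"0")
    for q,z in (("closure_1_grip",.058),("gauge",0),("gauge_plug",.042),("gauge_mark",.014),("pointer_tip",.015),("knob_grip",.053),("white_tray",0),("grey_bin",0),("timer_1",0),("dropper",0),("cup",0)):
        for d in manip.mark_of(c,q)[:5]:
            if d["p"]>.2: print(c,q,round(d["p"],2),np.round(d["position"],1),np.round(px2w(c,d["position"],z,C)*1e3))
p,M,s=tool();print(s);print(M.round(3)); print(manip.get_calibration("wrist"))
E
```

```text
pics
top closure_1_grip 0.85 [358.4 203.3] [ 578. -285.   58.]
top gauge 0.83 [309.2 215.3] [ 550. -130.    0.]
top gauge_plug 0.96 [303.1 204.1] [ 581. -108.   42.]
top gauge_plug 0.74 [225.2 259.7] [405. 144.  42.]
top gauge_mark 0.62 [325.  198.3] [ 604. -183.   14.]
top pointer_tip 0.42 [319.9 193.9] [ 619. -167.   15.]
top knob_grip 0.71 [303.3 233.2] [ 485. -105.   53.]
top white_tray 0.88 [377.4 237. ] [ 474. -356.    0.]
top white_tray 0.25 [325.6 199. ] [ 604. -187.    0.]
top grey_bin 0.89 [161.3 243.1] [463. 359.   0.]
top timer_1 0.61 [166.8 169. ] [714. 346.   0.]
top dropper 0.69 [237.8 199.1] [608. 106.   0.]
top dropper 0.66 [193.2 170.7] [707. 256.   0.]
top cup 0.66 [275.3 245.9] [450. -17.   0.]
scene closure_1_grip 0.79 [338.  165.5] [ 579. -306.   58.]
scene gauge 0.61 [297.1 216.5] [ 533. -122.    0.]
scene gauge 0.21 [115.8 257.4] [701. 354.   0.]
scene gauge_mark 0.71 [298.6 188.4] [ 605. -183.   14.]
scene pointer_tip 0.62 [293.1 188.7] [ 613. -169.   15.]
scene pointer_tip 0.4 [298.4 188.4] [ 605. -182.   15.]
scene knob_grip 0.69 [311.  217.3] [ 477. -120. 
[... 727 characters left out ...]
 0.07602097, -0.25051617,  0.22686979]), 'ft_torque': array([-0.03541553, -0.02036016, -0.0235413 ]), 'gripper_force': 0.0, 'finger_gap': 1.0019759287136107}
[[ 0.954  0.299  0.   ]
 [ 0.299 -0.954 -0.   ]
 [ 0.     0.    -1.   ]]
{'fov_y': 67.25371664598072, 'cx': 280.1861139774928, 'cy': 204.65403071302106, 'k1': 0.005033220712741918, 'tool_from_camera': array([[ 4.18287076e-04, -9.49306881e-01, -3.14350555e-01,
         8.02194637e-02],
       [ 9.99999521e-01,  1.18841824e-04,  9.71747970e-04,
         4.16465148e-04],
       [-8.85129041e-04, -3.14350811e-01,  9.49306475e-01,
        -1.41643400e-01],
       [ 0.00000000e+00,  0.00000000e+00,  0.00000000e+00,
         1.00000000e+00]])}
```

```bash
python3 - <<'E'
import cv2
a=cv2.imread('pics/top0.png')[130:300,120:420]
cv2.imwrite('pics/top0c.png',cv2.resize(a,None,fx=2.6,fy=2.6,interpolation=cv2.INTER_CUBIC))
a=cv2.imread('pics/scene0.png');print(a.shape);cv2.imwrite('pics/scene0c.png',cv2.resize(a,(800,600)))
E
```

```text
(420, 560, 3)
```

View pics/top0c.png

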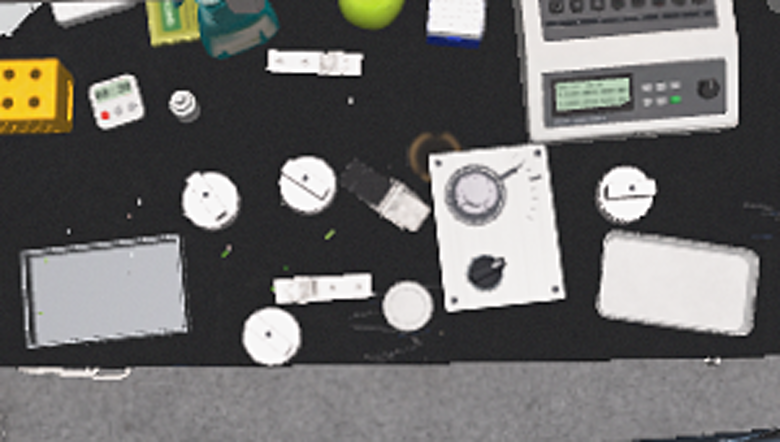

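View pics/scene0.png

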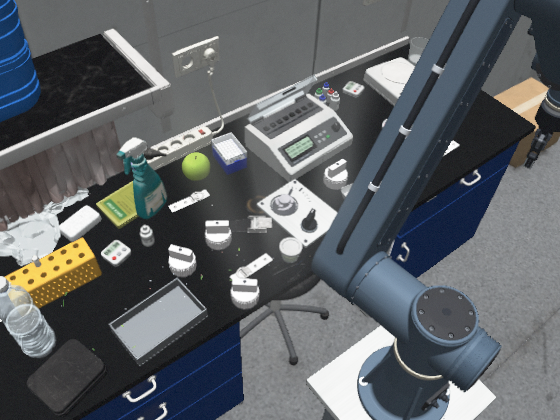

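The top view shows four closures at about (201,207), (238,201), (224,259) and (361,205). The gauge plug is near (303,204) and the knob near (306,234). The tray is on the right and the bin on the left. I'll move over the gauge next.

Emit:
step_arm(targets="520 -335 0 0;520 -335 0 0;520 -335 0 0;520 -335 0 0;520 -335 0 0;520 -335 0 0;520 -335 0 0;520 -335 0 0;520 -335 0 0;520 -335 0 0;520 -335 0 0;520 -335 0 0")

```text
t: 2.4
tcp_pos: [0.5723, -0.1336, 0.2315]
tool_rot: [0.988, 0.151, 0.0, 0.0]
force: [0.6, -0.0, 0.2]
finger_gap: 0.997
gripper_force: 0.0
```

Emit:
step_arm(targets="43 -28 0 0;43 -28 0 0;43 -28 0 0")

```text
t: 2.7
tcp_pos: [0.604, -0.0946, 0.2311]
tool_rot: [0.988, 0.153, -0.0, 0.0]
force: [0.3, -0.6, -0.7]
finger_gap: 1.0
gripper_force: 0.0
```

```bash
python3 - <<'E'
from h import *
p,M,s=tool();print(p,M.round(3)[:,0],s['q'].round(2))
im,C=snap("wrist","w1")
for q,z in (("closure_1_grip",.058),("gauge",0),("gauge_plug",.042),("gauge_mark",.014),("pointer_tip",.015),("knob_grip",.053),("white_tray",0),("cup",0)):
        for d in manip.mark_of("wrist",q)[:5]:
            if d["p"]>.2: print(q,round(d["p"],2),np.round(d["position"],1),np.round(px2w("wrist",d["position"],z,C)*1e3))
E
```

```text
[ 0.60402875 -0.09461297  0.23105396] [ 0.953  0.302 -0.001] [-0.34  0.51  1.47 -0.    1.16  0.93]
gauge 0.65 [297.8 222.8] [ 547. -137.    0.]
gauge_plug 0.7 [285.2 199.8] [ 583. -108.   42.]
gauge_mark 0.73 [287.5 210.7] [ 563. -118.   14.]
gauge_mark 0.64 [354.4 200.4] [ 599. -190.   14.]
pointer_tip 0.82 [347.5 183.4] [ 616. -174.   15.]
knob_grip 0.57 [267.1 279.9] [ 488. -116.   53.]
white_tray 0.57 [430.5 320. ] [ 463. -363.   -0.]
cup 0.73 [188.7 265.7] [445. -19.   0.]
cup 0.67 [269.4 281.6] [ 454. -128.    0.]
cup 0.21 [346.6 185. ] [ 611. -178.    0.]
```

View pics/w1.png

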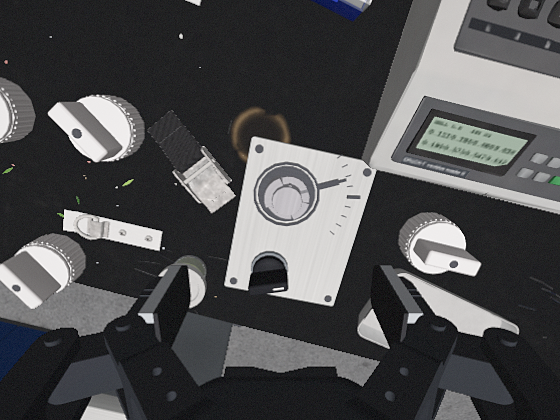

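The wrist view shows the plug at about (287,195), the pointer tip at (346,181), the long mark at (354,197) and the knob at (268,275). The plate corners are visible too, so I'll fit the gauge's pose from them.

```bash
cat >> h.py <<'E'
def blobs(im,C,z,lo,hi): pass
E
python3 - <<'E'
from h import *
im=cv2.imread("pics/w1.png"); C=cal("wrist")
cs=[(250,137),(376,166),(334,305),(225,287)]
W=[px2w("wrist",c,.012,C)[:2]*1e3 for c in cs]
for w in W: print(w.round(1))
x1=W[0]-W[3];x2=W[1]-W[2];y1=W[0]-W[1];y2=W[3]-W[2]
a=lambda v:np.degrees(np.arctan2(v[1],v[0]))
print([np.linalg.norm(v).round(1) for v in(x1,x2,y1,y2)],a(x1),a(x2),a(y1)-90,a(y2)-90,np.mean(W,0))
pl=px2w("wrist",(287,197),.042,C)[:2]*1e3; mk=px2w("wrist",(354,197),.014,C)[:2]*1e3;pt=px2w("wrist",(346,181),.015,C)[:2]*1e3
print(pl,mk,pt,np.linalg.norm(mk-pl),a(mk-pl)+80,np.linalg.norm(pt-pl),a(pt-pl))
c=im[230:330,200:340];c2=im[140:260,230:380]
cv2.imwrite("pics/w1c.png",np.hstack([cv2.resize(c,(420,300),interpolation=2),cv2.resize(c2,(375,300),interpolation=2)]))
E
```

```text
[632.4 -52.9]
[ 644.1 -201. ]
[ 451.9 -220.7]
[435.3 -73.9]
[np.float64(198.2), np.float64(193.2), np.float64(148.6), np.float64(147.8)] 6.064545538722581 5.851565152352208 4.4878418894524685 6.425581812224436 [ 540.91921205 -137.1250207 ]
[ 586.18729831 -110.70583697] [ 601.95667391 -189.88398464] [ 617.57556231 -173.48058172] 80.73321667413933 1.2638256287725085 70.184697015214 -63.43429777984098
```

View pics/w1c.png

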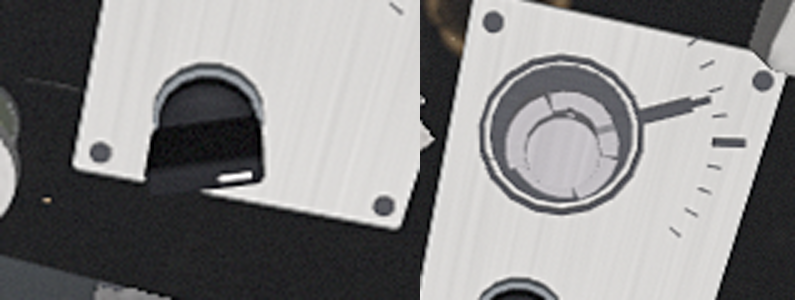

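Emit:
step_arm(targets="-145 20 0 0;-145 20 0 0;-145 20 0 0;-145 20 0 0;-145 20 0 0")

```text
t: 3.65
tcp_pos: [0.471, -0.1591, 0.2318]
tool_rot: [0.989, 0.15, 0.001, 0.0]
force: [0.4, -0.0, 0.0]
finger_gap: 1.001
gripper_force: 0.0
```

```bash
python3 - <<'E'
from h import *
p,M,s=tool();print(p,M.round(3)[:,0],s['q'].round(2))
im,C=snap("wrist","w2")
for q,z in (("gauge_plug",.042),("gauge_mark",.014),("pointer_tip",.015),("knob_grip",.053)):
        for d in manip.mark_of("wrist",q)[:3]:
            if d["p"]>.2: print(q,round(d["p"],2),np.round(d["position"],1),np.round(px2w("wrist",d["position"],z,C)*1e3))
cv2.imwrite("pics/w2c.png",cv2.resize(im[0:240,190:490,::-1],(750,600),interpolation=2))
E
```

```text
[ 0.47102158 -0.15909885  0.23180701] [0.955 0.297 0.001] [-0.55  0.36  1.75  0.    1.04  0.72]
gauge_plug 0.93 [260.3  55.9] [ 581. -106.   42.]
gauge_plug 0.67 [445.9 120.6] [ 579. -303.   42.]
gauge_mark 0.75 [344.6  63.6] [ 603. -190.   14.]
gauge_mark 0.45 [279.  102.8] [ 545. -136.   14.]
pointer_tip 0.98 [334.4  42.4] [ 618. -172.   15.]
knob_grip 0.71 [247.5 158.3] [ 484. -121.   53.]
```

View pics/w2c.png

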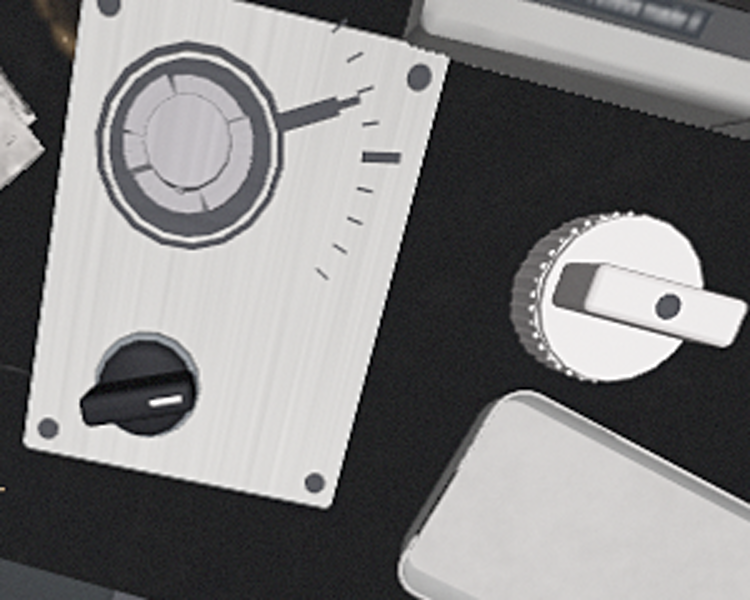

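The pointer is at crop (350,100), before the mark at (382,157). The knob bar runs along crop (85,412) to (195,388).

```bash
python3 - <<'E'
from h import *
C=cal("wrist"); c=lambda u,v,z: px2w("wrist",(190+u/2.5,v/2.5),z,C)[:2]*1e3
a=lambda v:np.degrees(np.arctan2(v[1],v[0]))
A,B=c(85,412,.064),c(196,388,.064); print("bar",A,B,(A+B)/2,np.linalg.norm(B-A),a(B-A))
print("whiteline",a(c(183,399,.064)-c(150,403,.064)))
print("edges",a(c(195,371,.064)-c(82,400,.064)))
print("disc",c(150,382,.03))
W=[c(24,446,.012),c(330,508,.012),c(450,58,.012)]
print("sides",a(W[2]-W[1]),a(W[0]-W[1])-90)
R0=c(190,145,.013);print("ring",R0);pl=c(188,140,.042);print("plugtop",pl)
mk=c(382,157,.014);pt=c(359,99,.015);pr=c(283,124,.015)
print("mark",mk,a(mk-R0)+80,np.linalg.norm(mk-R0),"pointer",pt,a(pt-R0),a(pt-pr),np.linalg.norm(pt-R0), a(c(401,157,.014)-c(363,157,.014)))
E
```

```text
bar [474.72516449 -99.96058788] [ 497.0282097  -139.08452464] [ 485.87668709 -119.52255626] 45.03452290126242 -60.3142056769991
whiteline -65.56794719401582
edges -58.22158421991927
disc [ 487.79708405 -119.81597332]
sides 5.552457199827332 5.557462902417527
ring [ 584.54737103 -108.1974817 ]
plugtop [ 583.12581477 -109.07380079]
mark [ 604.13899634 -185.89603915] 4.15207865724318 80.13050363038779 pointer [ 621.36395513 -169.02756657] -58.81614567012306 -55.843137599794105 71.10386832324286 -72.53372061602602
```

Emit:
step_arm(targets="26 -33 110 -102;26 -33 110 -102;26 -33 110 -102;26 -33 110 -102;26 -33 110 -102;26 -33 110 -102;26 -33 110 -102;26 -33 110 -102;26 -33 110 -102;26 -33 110 -102;26 -33 110 -102;26 -33 110 -102", gripper=0.4)

```text
t: 5.1
tcp_pos: [0.4873, -0.1186, 0.1211]
tool_rot: [0.501, 0.865, 0.0, 0.0]
force: [-0.3, 0.8, 0.2]
finger_gap: 0.598
gripper_force: 0.0
```

```bash
python3 - <<'E'
from h import *
p,M,s=tool();print(p,M.round(3)[:,0],np.degrees(np.arctan2(M[1,0],M[0,0])),s['q'].round(2))
im,C=snap("wrist")
for q,z in (("gauge_plug",.042),("gauge_mark",.014),("pointer_tip",.015),("knob_grip",.053)):
        for d in manip.mark_of("wrist",q)[:3]:
            if d["p"]>.2: print(q,round(d["p"],2),np.round(d["position"],1),np.round(px2w("wrist",d["position"],z,C)*1e3))
cv2.imwrite("pics/w3.png",im[:,:,::-1])
E
```

```text
[ 0.48727557 -0.11855223  0.12107108] [-0.497  0.868 -0.   ] 119.82029919905375 [-0.46  0.54  1.84  0.    0.76 -0.98]
gauge_plug 0.67 [388.4 257.3] [ 578. -108.   42.]
gauge_mark 0.87 [354.4 319.1] [ 605. -185.   14.]
knob_grip 0.6 [274.1 214.6] [ 481. -118.   53.]
```

View pics/w3.png

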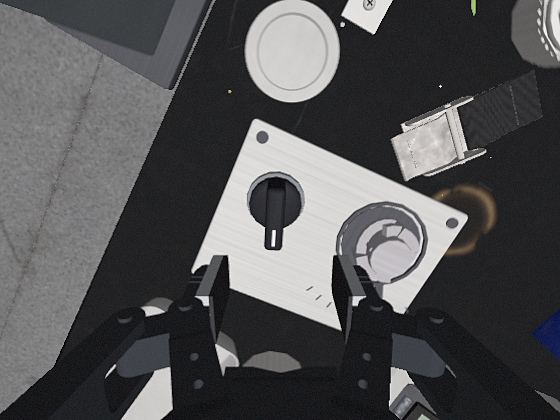

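The bar lines up with the tool, running from (278,180) to (273,250). I'll descend and grip it.

Emit:
step_arm(targets="0 -1 50 0;0 -1 82 0;0 -1 82 0;0 -1 82 0")

```text
t: 5.75
tcp_pos: [0.4854, -0.1194, 0.0392]
tool_rot: [0.505, 0.863, -0.0, -0.001]
force: [0.3, 0.3, -0.1]
finger_gap: 0.6
gripper_force: 0.0
```

Emit:
step_arm(targets="0 0 0 0;0 0 0 0;0 0 0 0;0 0 0 0;0 0 0 0;0 0 0 0;0 0 0 0;0 0 0 0", gripper=1, squeeze=40)

```text
t: 6.55
tcp_pos: [0.4845, -0.1212, 0.0411]
tool_rot: [0.504, 0.864, -0.001, 0.0]
force: [-7.0, -8.3, 7.8]
finger_gap: 0.14
gripper_force: 40.8
```

Emit:
step_arm(targets="0 -2 0 0;0 -2 0 8;0 -2 0 16;0 -2 0 24;0 -2 0 32;0 -2 0 40;0 -2 0 48;0 -2 0 56;0 -2 0 60;0 -2 0 60;0 -2 0 60")

```text
t: 7.65
tcp_pos: [0.4807, -0.1213, 0.0411]
tool_rot: [0.868, 0.496, -0.002, -0.001]
force: [-10.6, -7.3, 11.7]
finger_gap: 0.142
gripper_force: 41.5
```

```bash
python3 - <<'E'
from h import *
p,M,s=tool();print(p,np.degrees(np.arctan2(M[1,0],M[0,0])),s['q'].round(2))
im,C=snap("wrist")
for q,z in (("gauge_plug",.042),("gauge_mark",.014),("pointer_tip",.015)):
        for d in manip.mark_of("wrist",q)[:3]:
            if d["p"]>.2: print(q,round(d["p"],2),np.round(d["position"],1),np.round(px2w("wrist",d["position"],z,C)*1e3))
cv2.imwrite("pics/w4.png",im[:,:,::-1])
snap("top","top1"); snap("scene","scene1")
E
```

```text
[ 0.48068768 -0.12127691  0.04111267] 59.520072905678155 [-0.47  0.68  1.89 -0.01  0.57  0.07]
gauge_plug 0.71 [463.1 144.3] [ 581. -109.   42.]
gauge_mark 0.66 [521.4 234.5] [ 604. -187.   14.]
pointer_tip 0.89 [518.6 226.6] [ 604. -180.   15.]
pointer_tip 0.34 [126.2 125.2] [446. -23.  15.]
```

View pics/w4.png

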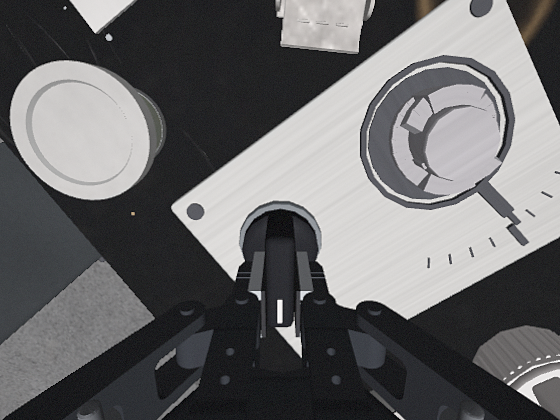

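```bash
cat >> h.py <<'E'
def polar(im,C,cen,radii,angs,z):
    g=cv2.cvtColor(im,cv2.COLOR_RGB2GRAY); out=np.zeros((len(radii),len(angs)))
    P=[[w2px("wrist",[cen[0]+r*np.cos(a),cen[1]+r*np.sin(a),z],C) for a in np.radians(angs)] for r in radii]
    m=np.array(P,np.float32); return cv2.remap(g,m[:,:,0],m[:,:,1],cv2.INTER_LINEAR,borderValue=255)
def dark(im,C,cen,r0,r1,z,lo=-100,hi=-50):
    an=np.arange(lo,hi,.25); d=polar(im,C,cen,np.arange(r0,r1,.001),an,z).astype(float)
    p=d.mean(0); w=np.clip(p.max()*.75-p,0,None); i=p.argmin(); k=np.abs(an-an[i])<5
    return (w[k]*an[k]).sum()/w[k].sum(), p.min(),p.max()
E
python3 - <<'E'
from h import *
im=cv2.imread("pics/w4.png")[:,:,::-1].copy(); C=cal("wrist")
for cen in ((.582,-.108),(.584,-.108),(.582,-.110)):
    print([tuple(np.round(dark(im,C,cen,a,b,z),1)) for a,b,z in ((.046,.058,.015),(.060,.068,.015),(.076,.087,.014))])
v=polar(im,C,(.582,-.108),np.arange(.04,.095,.0005),np.arange(-100,-50,.4),.0145)
cv2.imwrite("pics/pol.png",cv2.resize(v,None,fx=4,fy=4))
E
```

```text
[(np.float64(-74.4), np.float64(77.8), np.float64(213.6)), (np.float64(-72.9), np.float64(80.0), np.float64(215.1)), (np.float64(-75.7), np.float64(74.5), np.float64(250.7))]
[(np.float64(-76.3), np.float64(85.7), np.float64(214.7)), (np.float64(-74.6), np.float64(80.8), np.float64(214.4)), (np.float64(-77.1), np.float64(77.7), np.float64(255.0))]
[(np.float64(-73.7), np.float64(77.0), np.float64(214.2)), (np.float64(-72.3), np.float64(77.9), np.float64(214.0)), (np.float64(-75.3), np.float64(80.8), np.float64(253.5))]
```

View pics/pol.png

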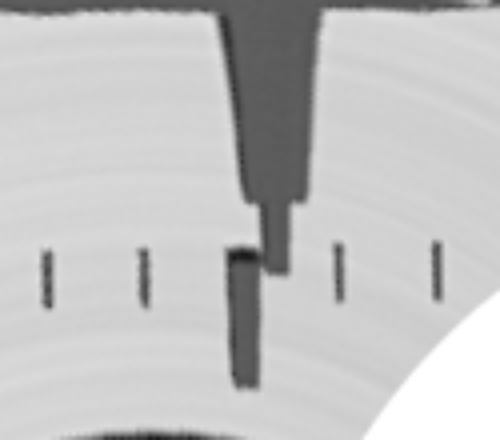

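Emit:
step_arm(targets="0 0 0 7;0 0 0 13;0 0 0 13;0 0 0 13")

```text
t: 8.35
tcp_pos: [0.48, -0.1208, 0.0411]
tool_rot: [0.919, 0.395, -0.003, -0.001]
force: [-10.9, -6.4, 11.4]
finger_gap: 0.144
gripper_force: 41.6
```

```bash
cat > pc.py <<'E'
from h import *
im,C=snap("wrist","wp")
p,M,s=tool();print(p,np.degrees(np.arctan2(M[1,0],M[0,0])),s['force'].round(1),s['t'])
for cen in ((.582,-.108),(.583,-.1095)):
    r=[dark(im,C,cen,a,b,z)[0] for a,b,z in ((.062,.0705,.015),(.0745,.087,.014))]; print(np.round(r,2),"need cw deg pointer",round(r[0]-r[1],2))
E
python3 pc.py
```

```text
[ 0.48000284 -0.12078481  0.0411127 ] 46.52239202123458 [-11.3  -7.   11.8] 8.4
[-76.   -75.62] need cw deg pointer -0.38
[-76.56 -76.01] need cw deg pointer -0.55
```

Emit:
step_arm(targets="0 0 0 -1;0 0 0 -1;0 0 0 -1;0 0 0 -1", gripper=0.45)

```text
t: 8.8
tcp_pos: [0.4843, -0.1205, 0.0395]
tool_rot: [0.916, 0.402, 0.0, 0.0]
force: [0.6, -1.1, 0.9]
finger_gap: 0.549
gripper_force: 0.0
```

Emit:
step_arm(targets="0 0 -50 0;0 0 -100 0;0 0 -150 0;0 0 -180 0;0 0 -180 0")

```text
t: 9.3
tcp_pos: [0.4868, -0.1216, 0.2239]
tool_rot: [0.916, 0.402, 0.004, 0.004]
force: [0.0, -0.3, -0.6]
finger_gap: 0.549
gripper_force: 0.0
```

```bash
sed -i 's/"wp"/"wp2"/' pc.py; python3 pc.py; python3 - <<'E'
from h import *
im=cv2.imread("pics/wp2.png")[:,:,::-1].copy(); C=cal("wrist")
for q,z in (("gauge_plug",.042),("gauge_mark",.014),("pointer_tip",.015),("knob_grip",.053),("closure_1_grip",.058)):
        for d in manip.mark_of("wrist",q)[:4]:
            if d["p"]>.3: print(q,round(d["p"],2),np.round(d["position"],1),np.round(px2w("wrist",d["position"],z,C)*1e3))
v=polar(im,C,(.583,-.109),np.arange(.015,.095,.0005),np.arange(-180,180,2),.0145)
v2=polar(im,C,(.583,-.109),np.arange(.04,.095,.0005),np.arange(-95,-55,.4),.0145)
cv2.imwrite("pics/pol2.png",np.vstack([cv2.resize(v,(720,320)),cv2.resize(v2,(720,275))]))
E
```

```text
[ 0.48507995 -0.12089561  0.22147791] 47.428635209585195 [-0.8 -1.3 -1. ] 9.35
[-75.93 -75.5 ] need cw deg pointer -0.43
[-76.45 -75.9 ] need cw deg pointer -0.54
gauge_plug 0.78 [339.6 106.4] [ 579. -106.   42.]
gauge_mark 0.71 [395.3 146.6] [ 601. -184.   14.]
pointer_tip 0.88 [387.7 147.8] [ 594. -179.   15.]
knob_grip 0.7 [275.  184.1] [ 482. -119.   53.]
closure_1_grip 0.65 [452.  243.6] [ 577. -293.   58.]
closure_1_grip 0.6 [383.9 310.8] [ 473. -312.   58.]
closure_1_grip 0.33 [347.8 111.6] [ 580. -113.   58.]
```

View pics/pol2.png

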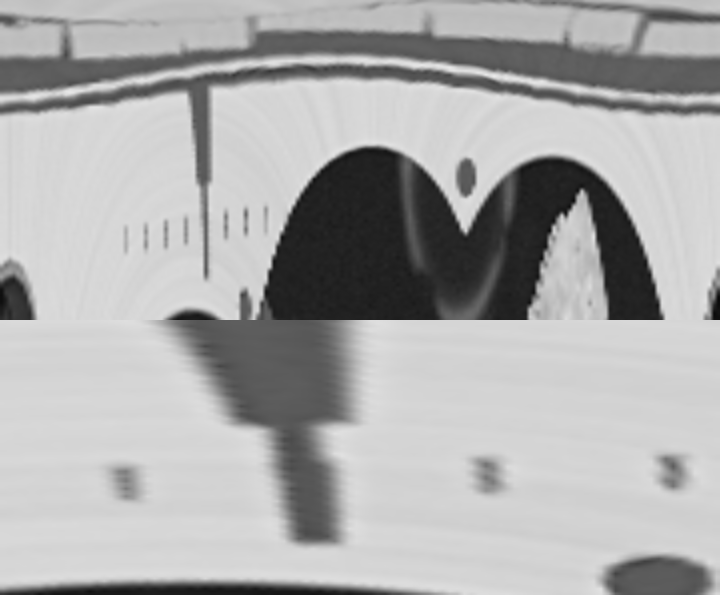

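```bash
python3 - <<'E'
from h import *
from scipy.optimize import minimize
im=cv2.imread("pics/wp2.png")[:,:,::-1].copy(); C=cal("wrist")
an=np.r_[np.arange(-180,-85,5),np.arange(-60,180,5)]
def cost(c):
    v=polar(im,C,c,np.arange(.030,.046,.0003),an,.0135).astype(float)
    return -np.std(v.mean(1))
best=min(((cost((x,y)),x,y) for x in np.arange(.574,.590,.001) for y in np.arange(-.116,-.102,.001)));print(best)
c=best[1:]
rs=np.arange(.028,.046,.0005);print([(round(r*1e3,1),int(v)) for r,v in zip(rs,polar(im,C,c,rs,an,.0135).astype(float).mean(1))])
for a,b,z in ((.046,.052,.015),(.055,.061,.015),(.064,.070,.015),(.0745,.08,.014),(.080,.087,.014)): print(np.round(dark(im,C,c,a,b,z),2))
E
```

```text
(np.float64(-51.956841494418654), np.float64(0.574), np.float64(-0.106))
[(np.float64(28.0), 101), (np.float64(28.5), 99), (np.float64(29.0), 97), (np.float64(29.5), 95), (np.float64(30.0), 94), (np.float64(30.5), 92), (np.float64(31.0), 92), (np.float64(31.5), 93), (np.float64(32.0), 98), (np.float64(32.5), 110), (np.float64(33.0), 136), (np.float64(33.5), 171), (np.float64(34.0), 200), (np.float64(34.5), 203), (np.float64(35.0), 176), (np.float64(35.5), 140), (np.float64(36.0), 110), (np.float64(36.5), 92), (np.float64(37.0), 85), (np.float64(37.5), 90), (np.float64(38.0), 115), (np.float64(38.5), 157), (np.float64(39.0), 196), (np.float64(39.5), 215), (np.float64(40.0), 217), (np.float64(40.5), 215), (np.float64(41.0), 214), (np.float64(41.5), 213), (np.float64(42.0), 213), (np.float64(42.5), 213), (np.float64(43.0), 213), (np.float64(43.5), 213), (np.float64(44.0), 213), (np.float64(44.5), 213), (np.float64(45.0), 213), (np.float64(45.5), 213)]
[-76.13  84.17 215.17]
[-75.55  83.   218.17]
[-75.31  78.86 217.57]
[-75.03  83.33 215.  ]
[-74.99 112.29 217.29]
```

Emit:
step_arm(targets="-69 189 -20 -52;-69 189 -20 -52;-69 189 -20 -52;-69 189 -20 -52;-69 189 -20 -52;-69 189 -20 -52;-69 189 -20 -52;-69 189 -20 -52;-69 189 -20 -52")

```text
t: 10.5
tcp_pos: [0.5758, -0.2986, 0.2386]
tool_rot: [0.647, 0.762, -0.0, -0.001]
force: [-0.1, 0.2, 0.3]
finger_gap: 0.546
gripper_force: 0.0
```

```bash
cat > look.py <<'E'
# find closures from wrist: bar top mask min-area rect
import sys
from h import *
def look(name=None,qs=(("closure_1_grip",.058),),near=None):
    im,C=snap("wrist",name); p=C[4]
    t,M,s=tool(); print("tcp",(t*1e3).round(1),"yaw",np.degrees(np.arctan2(M[1,0],M[0,0])).round(1),"q",s['q'].round(2),"t",round(s['t'],2))
    for q,z in qs:
        for d in manip.mark_of("wrist",q)[:4]:
            if d["p"]>.25: print(q,round(d["p"],2),np.round(d["position"],1),np.round(px2w("wrist",d["position"],z,C)*1e3)[:2])
    return im,C
E
python3 - <<'E'
from look import *
im,C=look("w5",(("closure_1_grip",.058),("closure_1_pin",.0725),("gauge_plug",.042),("white_tray",0)))
cv2.imwrite("pics/w5c.png",im[:,:,::-1])
E
```

```text
tcp [ 576.  -298.7  238.9] yaw 99.3 q [-0.65  0.55  1.36  0.    1.23 -0.81] t 10.55
closure_1_grip 0.64 [280.8 179.6] [ 576. -298.]
closure_1_grip 0.48 [183.9 205. ] [ 477. -342.]Traceback (most recent call last):
  File "<stdin>", line 2, in <module>
  File "look.py", line 8, in look
    for d in manip.mark_of("wrist",q)[:4]:
             ~~~~~~~~~~~~~^^^^^^^^^^^
ValueError: it knows: closure_1_grip, closure_2_grip, closure_3_grip, closure_4_grip, cup, dropper, gauge, gauge_home, gauge_mark, gauge_plug, grey_bin, knob_grip, pointer_tip, timer, white_tray
```

```bash
python3 - <<'E'
import cv2
a=cv2.imread("pics/w5.png"); cv2.imwrite("pics/w5c.png",cv2.resize(a[110:270,200:360],(600,600),interpolation=2))
E
```

```text
(no output)
```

View pics/w5c.png

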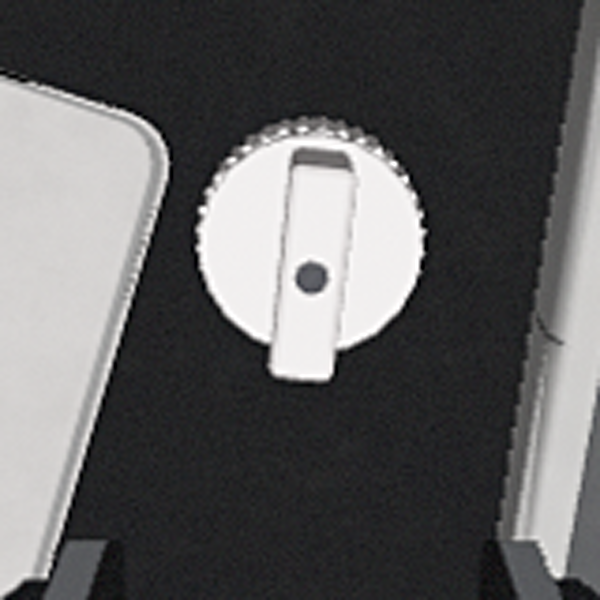

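```bash
cat >> look.py <<'E'
def findpin(im,C,guess,z=.0725,r=.025):
    # dark pin near guess (world xy): orthographic patch at height z, darkest 9mm disc on white
    def patch(c,h,n):
        g=cv2.cvtColor(im,cv2.COLOR_RGB2GRAY); a=np.linspace(-h,h,n)
        m=np.array([[w2px("wrist",[c[0]+x,c[1]+y,z],C) for y in a] for x in a],np.float32)
        return cv2.remap(g,m[:,:,0],m[:,:,1],cv2.INTER_LINEAR).astype(np.float32),a
    P,a=patch(guess,r+.012,149) # .5 mm
    k=np.zeros((37,37),np.float32);yy,xx=np.mgrid[-18:19,-18:19];d=np.hypot(xx,yy); k[d<9]=-1/(d<9).sum(); k[(d>12)&(d<16)]=1/((d>12)&(d<16)).sum()
    R_=cv2.filter2D(P,-1,k); R_[:24]=R_[-24:]=-1; R_[:,:24]=R_[:,-24:]=-1
    i,j=np.unravel_index(R_.argmax(),R_.shape); c=np.array(guess)+[a[i],a[j]]; print("pin score",R_.max())
    best=[]
    Q,b=patch(c,.032,129)
    for th in np.arange(0,180,1.):
        T=np.radians(th); u=np.arange(-24,24.1,1)*1e-3; v=np.arange(-14,14.1,.5)*1e-3
        U,V=np.meshgrid(u,v); X=U*np.cos(T)-V*np.sin(T); Y=U*np.sin(T)+V*np.cos(T)
        S=cv2.remap(Q,((Y+.032)/.0005).astype(np.float32),((X+.032)/.0005).astype(np.float32),1)
        S=S[:,np.abs(u)>.008]; g=np.abs(np.diff(np.median(S,1)))
        best.append(g[8:13].max()+g[-13:-8].max())   # near +-9mm
    b=np.array(best); w=b.argmax(); print("bar yaw",w,"score",b.max(),"2nd",np.sort(b)[-4:].round(1)); return c,w
E
python3 - <<'E'
from look import *
im=cv2.imread("pics/w5.png")[:,:,::-1].copy();C=cal("wrist")
print(px2w("wrist",(282.9,183.6),.0725,C)); print(findpin(im,C,(.576,-.298)))
E
```

```text
[ 0.57827375 -0.29812949  0.0725    ]
pin score 135.44849
bar yaw 93 score 36.055176 2nd [31.5 33.5 35.9 36.1]
(array([ 0.578 , -0.2985]), np.int64(93))
```

Emit:
step_arm(targets="0 2 50 6;0 2 100 6;0 2 150 6;0 2 185 6;0 2 198 6;0 2 198 6;0 2 198 6")

```text
t: 11.3
tcp_pos: [0.5794, -0.2997, 0.043]
tool_rot: [0.686, 0.728, 0.0, 0.002]
force: [0.8, 0.7, 0.8]
finger_gap: 0.551
gripper_force: 0.0
```

Emit:
step_arm(targets="0 0 0 0;0 0 0 0;0 0 0 0;0 0 0 0;0 0 0 0;0 0 0 0", gripper=1, squeeze=60)

```text
t: 11.9
tcp_pos: [0.5793, -0.2999, 0.0437]
tool_rot: [0.686, 0.728, 0.0, 0.002]
force: [-1.2, 0.0, 5.9]
finger_gap: 0.197
gripper_force: 59.6
```

Emit:
step_arm(targets="0 0 -50 0;0 0 -100 0;50 0 -110 0;100 0 -110 0;105 0 -110 0;105 0 -110 0;105 0 -110 0;105 0 -110 0")

```text
t: 12.7
tcp_pos: [0.5722, -0.1956, 0.1512]
tool_rot: [0.686, 0.727, -0.0, 0.0]
force: [-0.5, -0.6, -2.2]
finger_gap: 0.203
gripper_force: 59.2
```

```bash
cat >> look.py <<'E'
def ringfit(im,C,z=.0135):
    # centre whose dark ring (r~37 at plate) is most concentric, and plug-top check
    an=np.arange(-180,180,6.); f=lambda c:-np.std(polar(im,C,c,np.arange(.030,.046,.0004),an,z).astype(float).mean(1))
    b=min((f((x,y)),x,y) for x in np.arange(.572,.592,.002) for y in np.arange(-.12,-.098,.002))
    return min((f((x,y)),x,y) for x in b[1]+np.arange(-.002,.0021,.0005) for y in b[2]+np.arange(-.002,.0021,.0005))
E
python3 - <<'E'
from look import *
im,C=look("w6",(("gauge_plug",.042),("gauge_mark",.014),("pointer_tip",.015)))
print(ringfit(im,C))
c=ringfit(im,C)[1:]
for a,b,z in ((.064,.070,.015),(.0745,.087,.014)): print(np.round(dark(im,C,c,a,b,z),2))
an=np.arange(0,360,10)
cv2.imwrite("pics/w6c.png",cv2.resize(im[20:240,180:480,::-1],(750,550),interpolation=2))
E
```

```text
tcp [ 572.1 -195.6  151.1] yaw 93.3 q [-0.51  0.6   1.56 -0.    0.98 -0.57] t 12.75
gauge_plug 0.55 [300.3  92.8] [ 582. -110.]
gauge_mark 0.78 [312.8 182.3] [ 601. -185.]
gauge_mark 0.35 [299.9  93.6] [ 583. -110.]
pointer_tip 0.76 [313.3 183.2] [ 601. -186.]
(np.float64(-54.98373217591778), np.float64(0.5815), np.float64(-0.10949999999999999))
[-75.11  78.14 217.  ]
[-75.02  85.85 213.62]
```

View pics/w6c.png

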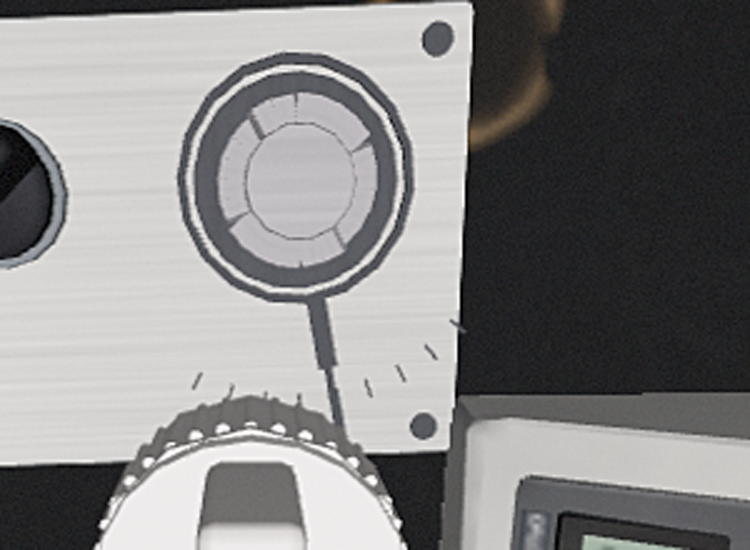

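Emit:
step_arm(targets="85 16 0 -92;85 16 0 -92;85 16 0 -92;85 16 0 -92;85 16 0 -92;85 16 0 -92;85 16 0 -92;85 16 0 -92;85 16 0 -92;85 16 0 -92;85 16 0 -92;85 16 0 -92")

```text
t: 14.1
tcp_pos: [0.5828, -0.1088, 0.1511]
tool_rot: [-0.047, 0.999, 0.0, -0.0]
force: [0.3, 0.5, -2.0]
finger_gap: 0.198
gripper_force: 59.1
```

```bash
python3 - <<'E'
from look import *
im,C=look("w7",(("closure_1_grip",.15),))
E
```

```text
tcp [ 582.8 -108.7  151.2] yaw -174.8 q [-0.37  0.59  1.59 -0.    0.97 -2.04] t 14.15
closure_1_grip 0.65 [277.4 276.6] [ 588. -110.]
```

Emit:
step_arm(targets="0 1 40 0;0 1 60 0;0 1 68 0;0 1 74 0;0 1 80 0;0 1 83 0;0 1 83 0")

```text
t: 14.9
tcp_pos: [0.5833, -0.1075, 0.0692]
tool_rot: [-0.047, 0.999, -0.0, 0.001]
force: [-0.1, -0.1, -0.3]
finger_gap: 0.2
gripper_force: 59.4
```

Emit:
step_arm(targets="0 -1.5 0.5 0;0 -1.5 1 8;0 -1.5 2 16;0 -1.5 3 24;0 -1.5 4 32;0 -1.5 5 38;0 -1.5 5 38")

```text
t: 15.6
tcp_pos: [0.5835, -0.1092, 0.064]
tool_rot: [0.28, 0.96, -0.0, 0.001]
force: [-0.6, -0.4, 0.9]
finger_gap: 0.206
gripper_force: 59.5
```

```bash
cat > st.py <<'E'
from h import *
t,M,s=tool(); print("tcp",(t*1e3).round(1),"yaw",np.degrees(np.arctan2(M[1,0],M[0,0])).round(1),"F",s['force'].round(1),"T",s['ft_torque'].round(2),"q",s['q'].round(2),"gap",round(s['finger_gap'],3))
E
python3 st.py
```

```text
tcp [ 583.5 -109.2   64. ] yaw 147.4 F [-0.6 -0.4  0.9] T [-0.12  0.06 -0.08] q [-0.37  0.72  1.64 -0.    0.79 -1.37] gap 0.206
```

Emit:
step_arm(targets="0 0 1 6;0 0 1.8 12;0 0 2.5 18;0 0 2.5 18")

```text
t: 16.0
tcp_pos: [0.5842, -0.1093, 0.062]
tool_rot: [0.426, 0.905, 0.0, 0.002]
force: [0.6, 0.1, 3.7]
finger_gap: 0.197
gripper_force: 59.9
```

```bash
python3 st.py
```

```text
tcp [ 584.2 -109.3   62. ] yaw 129.5 F [0.6 0.1 3.7] T [-0.13 -0.12  0.03] q [-0.37  0.72  1.64 -0.    0.78 -1.06] gap 0.197
```

Emit:
step_arm(targets="0 0 1 8;0 0 2 16;0 0 3 24;0 0 3.5 26;0 0 3.5 26;0 0 3.5 26")

```text
t: 16.6
tcp_pos: [0.583, -0.1097, 0.0584]
tool_rot: [0.618, 0.786, -0.0, 0.001]
force: [-2.2, -1.1, 6.8]
finger_gap: 0.201
gripper_force: 60.3
```

```bash
python3 st.py
```

```text
tcp [ 583.  -109.7   58.4] yaw 103.7 F [-2.2 -1.1  6.8] T [-0.45  0.32  0.  ] q [-0.37  0.72  1.64 -0.    0.77 -0.61] gap 0.201
```

Emit:
step_arm(targets="0 0 0 5;0 0 0 5;0 0 0 5")

```text
t: 16.9
tcp_pos: [0.5827, -0.1097, 0.0583]
tool_rot: [0.649, 0.761, -0.001, 0.001]
force: [-0.9, -1.4, 5.1]
finger_gap: 0.203
gripper_force: 62.2
```

```bash
python3 st.py
```

```text
tcp [ 582.7 -109.7   58.3] yaw 99.1 F [-0.9 -1.4  5.1] T [-0.35  0.27  1.17] q [-0.37  0.72  1.64 -0.    0.77 -0.53] gap 0.203
```

Emit:
step_arm(targets="0 0 0 -5;0 0 -1 -13;0 0 -2 -21;0 0 -3 -29;0 0 -4 -37;0 0 -5 -45;0 0 -6 -53;0 0 -7 -61;0 0 -8 -69;0 0 -9 -77;0 0 -10 -83;0 0 -10.5 -83")

```text
t: 18.1
tcp_pos: [0.5833, -0.1091, 0.0683]
tool_rot: [-0.014, 1.0, -0.0, 0.001]
force: [1.4, -1.3, 0.1]
finger_gap: 0.201
gripper_force: 59.5
```

```bash
python3 st.py
```

```text
tcp [ 583.3 -109.1   68.3] yaw -178.4 F [ 1.4 -1.3  0.1] T [-0.07 -0.08  0.03] q [-0.37  0.71  1.64 -0.    0.79 -1.97] gap 0.201
```

Emit:
step_arm(targets="0 0 -5 0;0 0 -15 0;0 0 -40 0;0 0 -80 0;0 0 -80 0;0 0 -80 0")

```text
t: 18.7
tcp_pos: [0.5831, -0.1089, 0.149]
tool_rot: [-0.012, 1.0, -0.0, 0.001]
force: [-0.0, 0.4, -1.8]
finger_gap: 0.198
gripper_force: 59.2
```

```bash
python3 st.py
```

```text
tcp [ 583.1 -108.9  149. ] yaw -178.6 F [-0.   0.4 -1.8] T [0.01 0.03 0.  ] q [-0.37  0.59  1.59 -0.    0.96 -1.97] gap 0.198
```

```bash
python3 - <<'E'
from look import *
im,C=snap("top","top2")
for q,z in (("white_tray",.024),("grey_bin",.036)):
    d=manip.masks_of("top",q)[0]; m=d["pixels"].astype(np.uint8); c=max(cv2.findContours(m,0,2)[0],key=cv2.contourArea)[:,0]
    W=np.array([px2w("top",p,z,C)[:2]*1e3 for p in c],np.float32); print(q,d["p"],cv2.minAreaRect(W),cv2.boxPoints(cv2.minAreaRect(W)).round(0).tolist())
for d in manip.mark_of("top","closure_1_grip")+manip.mark_of("top","white_tray")+manip.mark_of("top","grey_bin"):
    print(round(d["p"],2),np.round(d["position"],1),px2w("top",d["position"],.058,C).round(3)[:2],px2w("top",d["position"],.0,C).round(3)[:2])
E
```

```text
white_tray 0.67 ((464.5535888671875, -361.2082824707031), (205.7979736328125, 116.96088409423828), 82.68675994873047) [[393.0, -456.0], [509.0, -471.0], [536.0, -267.0], [420.0, -252.0]]
grey_bin 0.81 ((464.62078857421875, 354.7552185058594), (124.78829956054688, 204.90402221679688), 5.800157070159912) [[392.0, 450.0], [413.0, 247.0], [537.0, 259.0], [516.0, 463.0]]
0.69 [377.5 236.8] [ 0.469 -0.342] [ 0.475 -0.356]
0.84 [162.3 245.7] [0.45  0.342] [0.455 0.355]
```

Emit:
step_arm(targets="130 -298 0 85;130 -298 0 85;130 -298 0 85;130 -298 0 85;130 -298 0 85;130 -298 0 85;130 -298 0 85;130 -298 0 85;130 -298 0 85;130 -298 0 85;130 -298 0 85")

```text
t: 20.1
tcp_pos: [0.4597, -0.4097, 0.1469]
tool_rot: [0.667, 0.745, 0.0, -0.001]
force: [-0.7, -0.0, -1.0]
finger_gap: 0.201
gripper_force: 59.3
```

```bash
python3 - <<'E'
from look import *
im,C=look("w8",(("white_tray",.0),("closure_1_grip",.150)))
d=manip.masks_of("wrist","white_tray")
if d:
    print(d[0]["p"]);c=max(cv2.findContours(d[0]["pixels"].astype(np.uint8),0,2)[0],key=cv2.contourArea)[:,0]
    W=np.array([px2w("wrist",p,.024,C)[:2]*1e3 for p in c],np.float32); print(cv2.boxPoints(cv2.minAreaRect(W)).round(0).tolist(),W.min(0),W.max(0))
E
```

```text
tcp [ 459.9 -409.6  147. ] yaw 96.5 q [-0.91  0.62  1.53  0.    0.99 -1.02] t 20.15
white_tray 0.93 [289.1 137. ] [ 462. -360.]
closure_1_grip 0.96 [278.4 277.6] [ 459. -414.]
0.7
[[394.0, -449.0], [503.0, -467.0], [535.0, -272.0], [426.0, -254.0]] [ 396.29657 -450.49942] [ 531.0865 -259.8698]
```

Emit:
step_arm(targets="0 3 45 0;0 3 80 0;0 3 92 0;0 3 96 0;0 3 98 0;0 3 98 0")

```text
t: 20.9
tcp_pos: [0.4639, -0.4105, 0.0512]
tool_rot: [0.666, 0.746, -0.0, 0.001]
force: [0.3, -0.4, -2.0]
finger_gap: 0.203
gripper_force: 59.3
```

Emit:
step_arm(targets="0 -6 0 0;0 -6 0 0;0 -6 1.5 0;0 -6 1.5 0;0 -6 1.5 0")

```text
t: 21.4
tcp_pos: [0.4573, -0.4102, 0.0484]
tool_rot: [0.666, 0.746, -0.0, 0.0]
force: [0.3, 0.7, -0.3]
finger_gap: 0.199
gripper_force: 59.3
```

Emit:
step_arm(targets="0 0 1.5 0;0 0 1.5 0;0 0 1.5 0")

```text
t: 21.7
tcp_pos: [0.4575, -0.4104, 0.0474]
tool_rot: [0.666, 0.746, -0.0, 0.0]
force: [0.0, 0.4, 4.2]
finger_gap: 0.196
gripper_force: 59.9
```

Emit:
step_arm(targets="0 0 1.5 0;0 0 1.5 0;0 0 1.5 0")

```text
t: 22.0
tcp_pos: [0.4576, -0.4104, 0.0472]
tool_rot: [0.666, 0.746, -0.0, 0.001]
force: [-1.0, 2.2, 11.6]
finger_gap: 0.198
gripper_force: 61.3
```

Emit:
step_arm(targets="0 0 -2 0;0 0 -2 0;0 0 -2 0;0 0 -2 0", gripper=0.45)

```text
t: 22.4
tcp_pos: [0.4571, -0.41, 0.0468]
tool_rot: [0.667, 0.745, 0.0, -0.0]
force: [-0.3, -0.1, 0.4]
finger_gap: 0.548
gripper_force: 0.0
```

Emit:
step_arm(targets="0 0 -30 0;0 0 -80 0;-40 0 -130 0;-60 0 -180 0;-60 0 -180 0;-60 0 -180 0")

```text
t: 23.0
tcp_pos: [0.465, -0.4728, 0.2308]
tool_rot: [0.667, 0.745, -0.001, 0.004]
force: [-0.5, 0.4, 0.3]
finger_gap: 0.552
gripper_force: 0.0
```

```bash
python3 - <<'E'
from look import *
im,C=look("w9",(("closure_1_grip",.062),))
c=findpin(im,C,(.457,-.4105),z=.0855);print(c); print(findpin(im,C,(.457,-.4105),z=.0765))
im,C=snap("top","top3")
for d in manip.mark_of("top","closure_1_grip"): print(round(d["p"],2),np.round(d["position"],1),px2w("top",d["position"],.058,C).round(3)[:2])
for d in manip.masks_of("top","closure_1_grip"): print(round(d["p"],2),np.round(d["position"],1),d["pixels"].sum())
E
```

```text
tcp [ 463.9 -470.4  227.9] yaw 96.4 q [-0.96  0.58  1.34  0.    1.22 -1.07] t 23.05
closure_1_grip 0.86 [278.6 113.8] [ 456. -407.]
pin score 142.45752
bar yaw 96 score 38.962402 2nd [27.8 33.3 33.8 39. ]
(array([ 0.4585, -0.407 ]), np.int64(96))
pin score 145.63464
bar yaw 96 score 37.83838 2nd [28.9 32.4 33.7 37.8]
(array([ 0.4585, -0.4075]), np.int64(96))
0.81 [393.9 239.7] [ 0.459 -0.395]
0.73 [392.1 241.9] 382
0.39 [226.9 261.2] 352
```

Emit:
step_arm(targets="649 138 -52 0;649 138 -52 0;649 138 -52 0;649 138 -52 0;649 138 -52 0;649 138 -52 0;649 138 -52 0;649 138 -52 0;649 138 -52 0;649 138 -52 0;649 138 -52 0;649 138 -52 0")

```text
t: 24.45
tcp_pos: [0.5208, 0.1279, 0.2729]
tool_rot: [0.666, 0.746, -0.001, -0.001]
force: [0.8, 0.0, 0.5]
finger_gap: 0.552
gripper_force: 0.0
```

Emit:
step_arm(targets="49 10 -4 0;49 10 -4 0;49 10 -4 0;49 10 -4 0")

```text
t: 24.85
tcp_pos: [0.5258, 0.1745, 0.277]
tool_rot: [0.667, 0.745, -0.001, -0.001]
force: [0.7, 0.1, -0.5]
finger_gap: 0.551
gripper_force: 0.0
```

```bash
python3 - <<'E'
from look import *
im,C=look("w10",(("closure_1_grip",.058),("grey_bin",0),("gauge_plug",.042)))
E
```

```text
tcp [526.1 174.  277.3] yaw 96.3 q [ 0.12  0.38  1.55 -0.    1.21  0.01] t 24.9
grey_bin 0.6 [241.2   0. ] [459. 357.]
gauge_plug 0.82 [294.6 354.8] [ 578. -103.]
```

View pics/w10.png

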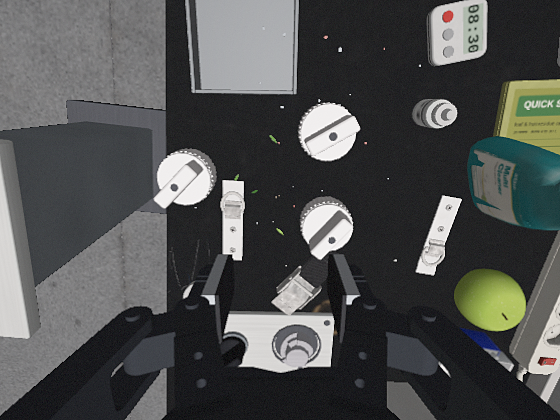

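This view shows the other three closures, with pins at about (174,187), (333,136) and (332,241).

```bash
python3 - <<'E'
from look import *
im=cv2.imread("pics/w10.png")[:,:,::-1].copy();C=cal("wrist")
for p in ((174,187),(333,136),(332,241)):
    g=px2w("wrist",p,.0725,C)[:2]; print(g); print(findpin(im,C,g,r=.013))
E
```

```text
[0.407769   0.14666305]
pin score 102.87234
bar yaw 51 score 47.28418 2nd [38.1 40.1 43.3 47.3]
(array([0.40743116, 0.14632521]), np.int64(51))
[0.57817386 0.22277616]
pin score 94.14244
bar yaw 36 score 51.75879 2nd [48.7 50.2 51.4 51.8]
(array([0.57783602, 0.22210049]), np.int64(36))
[0.59713502 0.09982695]
pin score 103.847305
bar yaw 52 score 72.88281 2nd [67.4 67.4 72.7 72.9]
(array([0.59612151, 0.10084046]), np.int64(52))
```

Emit:
step_arm(targets="-81 62 40 44;-81 62 80 44;-81 62 110 44;-81 62 110 44;-81 62 110 44;-81 62 110 44;-81 62 110 44")

```text
t: 25.75
tcp_pos: [0.5976, 0.1009, 0.1684]
tool_rot: [0.897, 0.442, 0.0, 0.0]
force: [-0.9, 0.0, 0.7]
finger_gap: 0.55
gripper_force: 0.0
```

```bash
python3 - <<'E'
from look import *
im,C=look("w11",())
print(findpin(im,C,(.5965,.1005)))
E
```

```text
tcp [597.6 101.2 168.7] yaw 52.5 q [-0.02  0.58  1.54  0.    1.02  0.64] t 25.8
pin score 132.56952
bar yaw 56 score 42.95117 2nd [36.6 37.3 40.4 43. ]
(array([0.5955, 0.102 ]), np.int64(56))
```

Emit:
step_arm(targets="-1 -2 50 -3;-1 -2 90 -3;-1 -2 115 -3;-1 -2 125 -3;-1 -2 125 -3;-1 -2 125 -3")

```text
t: 26.4
tcp_pos: [0.5964, 0.1022, 0.0446]
tool_rot: [0.885, 0.465, 0.001, 0.001]
force: [0.0, -0.2, -0.3]
finger_gap: 0.551
gripper_force: 0.0
```

Emit:
step_arm(targets="0 0 0 0;0 0 0 0;0 0 0 0;0 0 0 0;0 0 0 0;0 0 0 0", gripper=1, squeeze=60)

```text
t: 27.0
tcp_pos: [0.5961, 0.1023, 0.0448]
tool_rot: [0.885, 0.465, 0.001, 0.001]
force: [-0.4, 0.2, 6.8]
finger_gap: 0.203
gripper_force: 60.0
```

```bash
python3 st.py
```

```text
tcp [596.1 102.3  44.8] yaw 55.4 F [-0.4  0.2  6.8] T [ 0.02  0.04 -0.01] q [-0.01  0.76  1.62  0.    0.77  0.59] gap 0.203
```

Emit:
step_arm(targets="0 0 -45 0;0 0 -90 0;-182 109 -105 50;-182 109 -105 50;-182 109 -105 50;-182 109 -105 50;-182 109 -105 50;-182 109 -105 50;-182 109 -105 50;-182 109 -105 50;-182 109 -105 50")

```text
t: 28.1
tcp_pos: [0.5814, -0.1088, 0.1481]
tool_rot: [0.999, 0.049, -0.0, -0.0]
force: [0.9, -0.6, -1.5]
finger_gap: 0.198
gripper_force: 59.4
```

```bash
python3 st.py
```

```text
tcp [ 581.4 -108.8  148.1] yaw 5.6 F [ 0.9 -0.6 -1.5] T [ 0.05 -0.03 -0.05] q [-0.37  0.59  1.6   0.    0.96  1.1 ] gap 0.198
```

Emit:
step_arm(targets="1 0.5 40 0;1 0.5 58 0;1 0.5 66 0;1 0.5 72 0;1 0.5 77 0;1 0.5 79 0;1 0.5 79 0")

```text
t: 28.8
tcp_pos: [0.5832, -0.11, 0.0702]
tool_rot: [0.999, 0.047, 0.001, 0.0]
force: [0.1, -0.2, 0.3]
finger_gap: 0.196
gripper_force: 59.9
```

Emit:
step_arm(targets="0 0 1 8;0 0 2 16;0 0 3 24;0 0 4 32;0 0 5 38;0 0 5 38")

```text
t: 29.4
tcp_pos: [0.5835, -0.1103, 0.0652]
tool_rot: [0.96, -0.281, 0.001, -0.0]
force: [1.0, 0.8, 1.0]
finger_gap: 0.198
gripper_force: 59.8
```

```bash
python3 st.py
```

```text
tcp [ 583.5 -110.3   65.2] yaw -32.6 F [1.  0.8 1. ] T [ 0.05  0.01 -0.05] q [-0.37  0.71  1.64  0.    0.79  1.76] gap 0.198
```

Emit:
step_arm(targets="0 0 1 6;0 0 1.8 12;0 0 2.3 16;0 0 2.3 16")

```text
t: 29.8
tcp_pos: [0.5836, -0.1104, 0.063]
tool_rot: [0.912, -0.411, 0.001, -0.0]
force: [-0.1, 0.7, 3.8]
finger_gap: 0.204
gripper_force: 60.2
```

```bash
python3 st.py
```

```text
tcp [ 583.6 -110.4   63. ] yaw -48.5 F [-0.1  0.7  3.8] T [ 0.03 -0.04 -0.13] q [-0.37  0.72  1.64  0.    0.78  2.04] gap 0.204
```

Emit:
step_arm(targets="0 0 1 8;0 0 2 16;0 0 3 24;0 0 3.3 27;0 0 3.3 31;0 0 3.3 31")

```text
t: 30.4
tcp_pos: [0.5818, -0.1103, 0.0594]
tool_rot: [0.77, -0.638, -0.0, 0.001]
force: [-2.6, -0.6, 4.9]
finger_gap: 0.197
gripper_force: 60.6
```

```bash
python3 st.py
```

```text
tcp [ 581.8 -110.3   59.4] yaw -79.2 F [-2.6 -0.6  4.9] T [-0.13  0.56  0.54] q [-0.37  0.72  1.64 -0.    0.78  2.58] gap 0.197
```

Emit:
step_arm(targets="0 0 0 -5;0 0 -1 -13;0 0 -2 -21;0 0 -3 -29;0 0 -4 -37;0 0 -5 -45;0 0 -6 -53;0 0 -7 -61;0 0 -8 -69;0 0 -9 -77;0 0 -10 -83;0 0 -10.5 -83")

```text
t: 31.6
tcp_pos: [0.5831, -0.1097, 0.0698]
tool_rot: [1.0, 0.031, 0.001, 0.0]
force: [1.2, 1.5, 1.1]
finger_gap: 0.196
gripper_force: 60.0
```

```bash
python3 st.py
```

```text
tcp [ 583.1 -109.7   69.8] yaw 3.6 F [1.2 1.5 1.1] T [ 0.19 -0.07 -0.06] q [-0.37  0.71  1.64  0.    0.8   1.13] gap 0.196
```

Emit:
step_arm(targets="0 0 -5 0;0 0 -15 0;0 0 -40 0;0 0 -80 0;0 0 -80 0;0 0 -80 0")

```text
t: 32.2
tcp_pos: [0.583, -0.1103, 0.1503]
tool_rot: [1.0, 0.03, 0.001, 0.001]
force: [-0.4, 0.8, -2.5]
finger_gap: 0.199
gripper_force: 59.6
```

```bash
python3 st.py
```

```text
tcp [ 583.  -110.3  150.3] yaw 3.4 F [-0.4  0.8 -2.5] T [ 0.01 -0.02 -0.05] q [-0.38  0.59  1.59 -0.    0.96  1.14] gap 0.199
```

Emit:
step_arm(targets="-122 194 0 0;-122 194 0 0;-122 194 0 0;-122 194 0 0;-122 194 0 0;-122 194 0 0;-122 194 40 0;-122 194 80 0;-122 194 95 0;-122 194 99 0;-122 194 99 0")

```text
t: 33.3
tcp_pos: [0.4698, -0.3082, 0.0496]
tool_rot: [1.0, 0.03, -0.003, -0.003]
force: [-5.3, 0.6, 5.6]
finger_gap: 0.201
gripper_force: 61.1
```

```bash
python3 st.py
```

```text
tcp [ 469.8 -308.2   49.6] yaw 3.5 F [-5.3  0.6  5.6] T [0.3  0.84 0.08] q [-0.78  0.72  1.72 -0.    0.72  0.73] gap 0.201
```

Emit:
step_arm(targets="0 0 1.5 0;0 0 3 0;0 0 3 0")

```text
t: 33.6
tcp_pos: [0.4697, -0.3084, 0.0493]
tool_rot: [1.0, 0.031, -0.003, -0.002]
force: [-9.4, 2.2, 23.2]
finger_gap: 0.199
gripper_force: 63.9
```

Emit:
step_arm(targets="0 0 -3 0;0 0 -3 0;0 0 -3 0")

```text
t: 33.9
tcp_pos: [0.4724, -0.3102, 0.0496]
tool_rot: [1.0, 0.03, -0.0, -0.0]
force: [-0.9, 1.0, 1.3]
finger_gap: 0.196
gripper_force: 60.4
```

Emit:
step_arm(targets="0 0 0 0;0 0 0 0;0 0 0 0;0 0 0 0", gripper=0.45)

```text
t: 34.3
tcp_pos: [0.4724, -0.3109, 0.0499]
tool_rot: [1.0, 0.03, -0.0, -0.0]
force: [0.0, -0.4, 0.2]
finger_gap: 0.55
gripper_force: 0.0
```

Emit:
step_arm(targets="0 0 -30 0;0 0 -80 0;-40 0 -130 0;-60 0 -180 0;-60 0 -180 0;-60 0 -180 0;-60 0 -180 0")

```text
t: 35.0
tcp_pos: [0.4124, -0.3143, 0.2299]
tool_rot: [1.0, 0.029, 0.0, 0.0]
force: [0.0, 0.2, -0.0]
finger_gap: 0.546
gripper_force: 0.0
```

```bash
python3 - <<'E'
from look import *
im,C=look("w12",(("white_tray",0),("closure_1_grip",.062),))
print(findpin(im,C,(.470,-.308),z=.0855))
cv2.imwrite("pics/w12c.png",cv2.resize(im[40:260,200:500,::-1],(750,550),interpolation=2))
E
```

```text
tcp [ 412.3 -313.9  229. ] yaw 3.4 q [-0.87  0.39  1.7   0.    1.06  0.64] t 35.05
white_tray 0.82 [321.8 126.6] [ 467. -360.]
white_tray 0.5 [119.1  39.9] [ 543. -137.]
closure_1_grip 0.74 [374.7 140.1] [ 461. -404.]
pin score 143.69751
bar yaw 3 score 45.53662 2nd [33.5 34.6 36.7 45.5]
(array([ 0.47 , -0.313]), np.int64(3))
```

View pics/w12c.png

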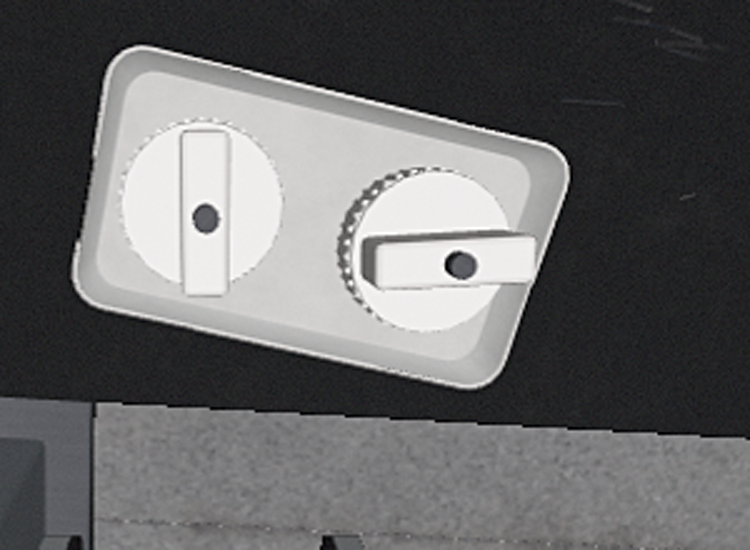

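Both good closures stand upright in the tray with their pins raised. Next is the closure near (407,146).

Emit:
step_arm(targets="15 -50 0 0;30 -100 0 0;45 -150 0 0;60 -200 0 0;73 -250 0 0;65 -295 0 -10;55 -340 0 -20;45 -385 0 -30;33 -430 0 -40;24 -459 0 -48;24 -459 20 -48;24 -459 40 -48")

```text
t: 36.35
tcp_pos: [0.4086, 0.1468, 0.1889]
tool_rot: [0.9, 0.436, -0.0, -0.0]
force: [-0.2, 0.0, 0.1]
finger_gap: 0.547
gripper_force: 0.0
```

```bash
python3 - <<'E'
from look import *
im,C=look("w13",())
print(findpin(im,C,(.4075,.1463)))
E
```

```text
tcp [406.5 146.1 186.1] yaw 51.6 q [0.09 0.35 1.94 0.   0.86 0.76] t 36.4
pin score 135.06392
bar yaw 51 score 42.868652 2nd [35.6 39.3 40.9 42.9]
(array([0.4065, 0.1473]), np.int64(51))
```

Emit:
step_arm(targets="1 -1 50 0;1 -1 100 0;1 -1 130 0;1 -1 141 0;1 -1 141 0;1 -1 141 0")

```text
t: 37.0
tcp_pos: [0.4089, 0.1466, 0.0487]
tool_rot: [0.901, 0.434, -0.001, -0.0]
force: [-0.2, -0.2, -0.1]
finger_gap: 0.551
gripper_force: 0.0
```

Emit:
step_arm(targets="0 0 0 0;0 0 0 0;0 0 0 0;0 0 0 0;0 0 0 0;0 0 0 0", gripper=1, squeeze=60)

```text
t: 37.6
tcp_pos: [0.4091, 0.1468, 0.0497]
tool_rot: [0.901, 0.434, 0.001, 0.0]
force: [-2.2, 0.9, 6.0]
finger_gap: 0.194
gripper_force: 62.2
```

```bash
python3 st.py
```

```text
tcp [409.1 146.8  49.7] yaw 51.4 F [-2.2  0.9  6. ] T [0.08 0.12 0.02] q [0.09 0.63 2.05 0.   0.46 0.76] gap 0.194
```

Emit:
step_arm(targets="0 0 0 0;0 0 0 0;0 0 5 0;-1 0 5 0;-1 0 5 0", gripper=0.5)

```text
t: 38.1
tcp_pos: [0.408, 0.1457, 0.0437]
tool_rot: [0.901, 0.434, -0.001, -0.0]
force: [0.7, -0.8, -0.6]
finger_gap: 0.502
gripper_force: 0.0
```

Emit:
step_arm(targets="0 0 0 0;0 0 0 0;0 0 0 0;0 0 0 0;0 0 0 0;0 0 0 0", gripper=1)

```text
t: 38.7
tcp_pos: [0.4083, 0.1458, 0.0441]
tool_rot: [0.901, 0.434, -0.0, -0.0]
force: [-0.2, -0.6, 1.4]
finger_gap: 0.203
gripper_force: 59.1
```

```bash
python3 st.py
```

```text
tcp [408.3 145.8  44.1] yaw 51.4 F [-0.2 -0.6  1.4] T [-0.05 -0.01  0.01] q [ 0.08  0.65  2.05 -0.    0.44  0.76] gap 0.203
```

Emit:
step_arm(targets="0 0 -45 0;0 0 -90 0;-91 295 -106 46;-91 295 -106 46;-91 295 -106 46;-91 295 -106 46;-91 295 -106 46;-91 295 -106 46;-91 295 -106 46;-91 295 -106 46;-91 295 -106 46;-91 295 -106 46")

```text
t: 39.9
tcp_pos: [0.5803, -0.1073, 0.1494]
tool_rot: [0.999, 0.048, -0.002, -0.001]
force: [-0.7, -0.1, -1.5]
finger_gap: 0.198
gripper_force: 59.5
```

```bash
python3 st.py
```

```text
tcp [ 580.3 -107.3  149.4] yaw 5.5 F [-0.7 -0.1 -1.5] T [0.01 0.05 0.01] q [-0.37  0.59  1.6   0.    0.96  1.1 ] gap 0.198
```

Emit:
step_arm(targets="0 0 40 0;0 0 58 0;0 0 66 0;0 0 72 0;0 0 77 0;0 0 79 0;0 0 79 0")

```text
t: 40.6
tcp_pos: [0.5825, -0.1093, 0.0716]
tool_rot: [0.999, 0.047, 0.0, 0.0]
force: [-0.3, 0.2, -2.6]
finger_gap: 0.199
gripper_force: 59.6
```

Emit:
step_arm(targets="0 0 1 8;0 0 2 16;0 0 3 24;0 0 4 32;0 0 4.8 38;0 0 4.8 38")

```text
t: 41.2
tcp_pos: [0.5827, -0.1096, 0.067]
tool_rot: [0.96, -0.281, 0.001, 0.0]
force: [0.4, -0.3, -1.8]
finger_gap: 0.201
gripper_force: 59.6
```

```bash
python3 st.py
```

```text
tcp [ 582.7 -109.6   67. ] yaw -32.6 F [ 0.4 -0.3 -1.8] T [-0.09 -0.09  0.05] q [-0.37  0.71  1.64 -0.    0.79  1.77] gap 0.201
```

Emit:
step_arm(targets="0 0 0.6 5;0 0 1 10;0 0 1 14;0 0 1 14")

```text
t: 41.6
tcp_pos: [0.5827, -0.1097, 0.0662]
tool_rot: [0.92, -0.392, 0.001, 0.001]
force: [-0.6, 0.4, -0.0]
finger_gap: 0.195
gripper_force: 83.0
```

```bash
python3 st.py
```

```text
tcp [ 582.7 -109.7   66.2] yaw -46.2 F [-0.6  0.4 -0. ] T [-0.24 -0.15  1.23] q [-0.37  0.71  1.64 -0.    0.79  2.  ] gap 0.195
```

Torque has built up at about 50°, but I may not have seated the closure before turning. I'll back off, seat it firmly and retry.

Emit:
step_arm(targets="0 0 0 -8;0 0 -1 -16;0 0 -2 -24;0 0 -3 -32;0 0 -4 -40;0 0 -5 -48;0 0 -5 -53;0 0 -5 -53")

```text
t: 42.4
tcp_pos: [0.5827, -0.1093, 0.0714]
tool_rot: [0.998, 0.056, 0.001, -0.0]
force: [-0.2, 0.2, 4.5]
finger_gap: 0.2
gripper_force: 60.9
```

Emit:
step_arm(targets="0 0 1 0;0 0 2 0;0 0 2 0")

```text
t: 42.7
tcp_pos: [0.5829, -0.1094, 0.0711]
tool_rot: [0.998, 0.055, 0.001, 0.0]
force: [-2.7, 1.4, 15.9]
finger_gap: 0.2
gripper_force: 62.7
```

```bash
python3 st.py
```

```text
tcp [ 582.9 -109.4   71.1] yaw 6.3 F [-2.7  1.4 15.9] T [0.36 0.71 0.01] q [-0.37  0.7   1.64  0.    0.8   1.09] gap 0.2
```

Emit:
step_arm(targets="0 0 0 8;0 0 1 16;0 0 2 24;0 0 3 32;0 0 4 38;0 0 4 38")

```text
t: 43.3
tcp_pos: [0.5827, -0.1104, 0.0664]
tool_rot: [0.962, -0.274, 0.001, 0.0]
force: [-2.2, -0.3, 11.4]
finger_gap: 0.201
gripper_force: 61.8
```

```bash
python3 st.py
```

```text
tcp [ 582.7 -110.4   66.4] yaw -31.8 F [-2.2 -0.3 11.4] T [-0.01  0.67 -0.03] q [-0.38  0.71  1.64 -0.    0.79  1.75] gap 0.201
```

Emit:
step_arm(targets="0 0 0.6 5;0 0 1.2 10;0 0 1.4 14;0 0 1.4 14")

```text
t: 43.7
tcp_pos: [0.5831, -0.1106, 0.0655]
tool_rot: [0.923, -0.385, 0.002, 0.001]
force: [-2.7, -1.0, 13.6]
finger_gap: 0.202
gripper_force: 75.0
```

```bash
python3 st.py
```

```text
tcp [ 583.1 -110.6   65.5] yaw -45.3 F [-2.7 -1.  13.6] T [-0.06  0.64  1.43] q [-0.37  0.71  1.64 -0.    0.79  1.99] gap 0.202
```

A real stop at about 45°, with the closure seated, so this one is a reject.

Emit:
step_arm(targets="0 0 0 -8;0 0 -1 -16;0 0 -2 -24;0 0 -3 -32;0 0 -4 -40;0 0 -5 -48;0 0 -5.5 -49;0 0 -6 -49")

```text
t: 44.5
tcp_pos: [0.5841, -0.1092, 0.0709]
tool_rot: [1.0, 0.029, 0.002, 0.0]
force: [0.6, 1.8, 6.3]
finger_gap: 0.196
gripper_force: 60.8
```

```bash
python3 st.py
```

```text
tcp [ 584.1 -109.2   70.9] yaw 3.3 F [0.6 1.8 6.3] T [ 0.48 -0.06 -0.05] q [-0.37  0.7   1.64  0.    0.8   1.14] gap 0.196
```

Emit:
step_arm(targets="0 0 -5 0;0 0 -15 0;0 0 -40 0;0 0 -80 0;0 0 -80 0;0 0 -80 0")

```text
t: 45.1
tcp_pos: [0.5824, -0.1096, 0.1499]
tool_rot: [1.0, 0.029, 0.001, 0.0]
force: [-0.4, -0.3, -2.9]
finger_gap: 0.199
gripper_force: 59.7
```

```bash
python3 st.py
```

```text
tcp [ 582.4 -109.6  149.9] yaw 3.4 F [-0.4 -0.3 -2.9] T [ 0.02 -0.02 -0.05] q [-0.37  0.59  1.59 -0.    0.96  1.14] gap 0.199
```

Emit:
step_arm(targets="-95 -522 0 0;-95 -522 0 0;-95 -522 0 0;-95 -522 0 0;-95 -522 0 0;-95 -522 0 0;-95 -522 0 0;-95 -522 0 0;-95 -522 0 0;-95 -522 0 0;-95 -522 0 0;-95 -522 0 0")

```text
t: 46.3
tcp_pos: [0.4537, 0.4096, 0.147]
tool_rot: [0.999, 0.032, -0.001, -0.0]
force: [0.5, -0.3, -1.9]
finger_gap: 0.197
gripper_force: 59.8
```

```bash
python3 - <<'E'
from look import *
im,C=look("w14",(("grey_bin",.0),("closure_1_grip",.150)))
d=manip.masks_of("wrist","grey_bin")
if d:
    print(d[0]["p"]);c=max(cv2.findContours(d[0]["pixels"].astype(np.uint8),0,2)[0],key=cv2.contourArea)[:,0]
    W=np.array([px2w("wrist",p,.036,C)[:2]*1e3 for p in c],np.float32); print(cv2.boxPoints(cv2.minAreaRect(W)).round(0).tolist(),W.min(0),W.max(0))
E
python3 st.py
```

```text
tcp [454.2 407.2 146.9] yaw 3.6 q [ 0.55  0.61  1.55 -0.    0.99  2.06] t 46.35
grey_bin 0.96 [334.9 180.4] [465. 358.]
0.74
[[395.0, 449.0], [415.0, 252.0], [535.0, 263.0], [515.0, 461.0]] [405.7249 252.2585] [532.8516  460.20566]
tcp [455.8 404.6 147.6] yaw 3.4 F [ 0.2 -0.7 -1.7] T [0.02 0.   0.06] q [ 0.54  0.61  1.55 -0.    0.99  2.06] gap 0.197
```

Emit:
step_arm(targets="4 0 40 0;4 0 75 0;4 0 90 0;4 0 95 0;4 0 97 0;4 0 97 0")

```text
t: 47.1
tcp_pos: [0.4613, 0.4066, 0.053]
tool_rot: [1.0, 0.029, 0.001, -0.001]
force: [1.4, 0.9, -1.8]
finger_gap: 0.197
gripper_force: 59.7
```

Emit:
step_arm(targets="0 0 1.5 0;0 0 1.5 0;0 0 1.5 0")

```text
t: 47.4
tcp_pos: [0.4606, 0.4067, 0.0512]
tool_rot: [1.0, 0.03, 0.001, -0.0]
force: [0.3, -0.0, -2.1]
finger_gap: 0.2
gripper_force: 59.7
```

Emit:
step_arm(targets="0 0 1 0;0 0 2 0;0 0 2.5 0;0 0 2.5 0")

```text
t: 47.8
tcp_pos: [0.4603, 0.4064, 0.0482]
tool_rot: [1.0, 0.03, 0.0, -0.0]
force: [-1.5, 0.4, 0.9]
finger_gap: 0.198
gripper_force: 60.4
```

```bash
python3 st.py
```

```text
tcp [460.3 406.4  48.2] yaw 3.4 F [-1.5  0.4  0.9] T [-0.05  0.12 -0.02] q [0.54 0.76 1.59 0.   0.79 2.05] gap 0.198
```

Emit:
step_arm(targets="0 0 0 0;0 0 0 0;0 0 0 0;0 0 0 0", gripper=0.45)

```text
t: 48.2
tcp_pos: [0.4604, 0.4064, 0.0479]
tool_rot: [1.0, 0.03, 0.0, -0.0]
force: [-0.0, -0.4, 0.4]
finger_gap: 0.546
gripper_force: 0.0
```

Emit:
step_arm(targets="0 0 -30 0;0 0 -80 0;0 0 -130 0;0 0 -160 0;0 0 -160 0")

```text
t: 48.7
tcp_pos: [0.4633, 0.4083, 0.2137]
tool_rot: [1.0, 0.03, 0.005, -0.003]
force: [0.9, 0.3, 0.3]
finger_gap: 0.548
gripper_force: 0.0
```

```bash
python3 - <<'E'
from look import *
im,C=look("w15",(("grey_bin",.0),("closure_1_grip",.062)))
print(findpin(im,C,(.4605,.4065),z=.08))
print(findpin(im,C,(.578,.222),r=.04))
E
```

```text
tcp [461.7 407.2 210.8] yaw 3.4 q [0.54 0.54 1.48 0.   1.12 2.05] t 48.75
grey_bin 0.7 [325.1 176.7] [465. 357.]
pin score 124.476234
bar yaw 3 score 13.678223 2nd [10.3 11.  11.3 13.7]
(array([0.46  , 0.4055]), np.int64(3))
pin score 67.84242
bar yaw 37 score 62.3042 2nd [57.4 57.5 58.2 62.3]
(array([0.58854054, 0.25572973]), np.int64(37))
```

Emit:
step_arm(targets="111 174 0 -33;111 174 0 -33;111 174 0 -33;111 174 0 -33;111 174 0 -33;111 174 0 -33")

```text
t: 49.45
tcp_pos: [0.5819, 0.2369, 0.2056]
tool_rot: [0.951, 0.31, -0.002, -0.0]
force: [-0.4, 0.5, -0.4]
finger_gap: 0.549
gripper_force: 0.0
```

```bash
python3 - <<'E'
from look import *
im,C=look("w16",(("closure_1_grip",.058),))
print(findpin(im,C,(.583,.240),r=.045))
E
```

```text
tcp [580.6 238.6 205.9] yaw 36.2 q [0.21 0.56 1.45 0.   1.14 1.15] t 49.5
pin score 85.18373
bar yaw 148 score 76.54883 2nd [63.8 72.4 76.1 76.5]
(array([0.54987838, 0.22382432]), np.int64(148))
```

```bash
python3 - <<'E'
from look import *
im=cv2.imread("pics/w16.png");C=cal("wrist");print(w2px("wrist",[.578,.222,.0725],C))
for q in ("closure_1_grip","closure_2_grip"):
    print([(round(d["p"],2),d["position"],int(d["pixels"].sum())) for d in manip.masks_of("wrist",q)],[(d["p"],d["position"]) for d in manip.recognise("wrist",q)])
g=cv2.cvtColor(im,6); n,l,st,ce=cv2.connectedComponentsWithStats((g>200).astype(np.uint8))
for i in range(1,n):
    if st[i,4]>800: print(st[i],ce[i].round())
E
```

```text
[294.25237307 205.08558367]
[] []
[(0.97, [72.9, 182.6], 5186)] [(0.8, [75.0, 183.2]), (0.61, [263.1, 12.6])]
[ 225    0   71   39 1493] [262.  16.]
[ 442   69   67   71 1773] [474. 102.]
[493 120  44  45 845] [514. 143.]
[  30  150   76   72 2556] [ 68. 187.]
[ 255  163   66   71 3012] [288. 195.]
[ 417  280  143  104 3654] [514. 326.]
```

View pics/w16.png

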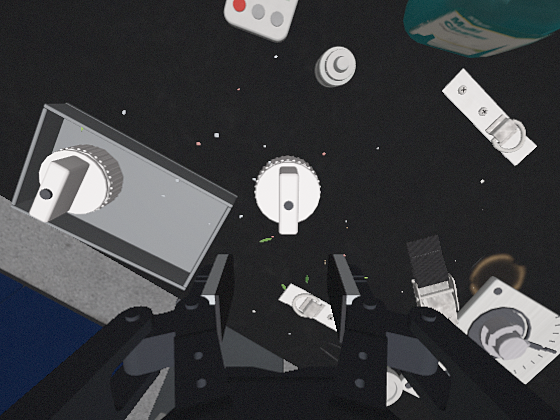

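Closure D hasn't moved; its pin is at (289,206). The reject stands upright in the bin.

```bash
python3 - <<'E'
from look import *
im=cv2.imread("pics/w16.png")[:,:,::-1].copy();C=cal("wrist");g=px2w("wrist",(289,206),.0725,C)[:2];print(g,findpin(im,C,g,r=.013)); print(tool()[0])
E
```

```text
pin score 97.024414
bar yaw 38 score 38.395996 2nd [37.5 37.6 37.7 38.4]
[0.5746864 0.2262527] (array([0.5746864 , 0.22726621]), np.int64(38))
[0.58008849 0.24089129 0.20765309]
```

Emit:
step_arm(targets="-13 9.5 50 0;-13 9.5 50 0;-13 9.5 50 0;-13 9.5 50 0")

```text
t: 50.15
tcp_pos: [0.5776, 0.225, 0.1594]
tool_rot: [0.95, 0.313, 0.001, 0.0]
force: [0.6, 0.3, 0.3]
finger_gap: 0.549
gripper_force: 0.0
```

```bash
python3 - <<'E'
from look import *
im,C=look("w17",())
print(findpin(im,C,(.575,.2255),r=.014))
E
```

```text
tcp [577.9 224.9 159.7] yaw 36.4 q [0.19 0.6  1.51 0.   1.02 1.13] t 50.2
pin score 108.60601
bar yaw 35 score 36.63867 2nd [26.6 30.9 35.1 36.6]
(array([0.57675676, 0.22374324]), np.int64(35))
```

Emit:
step_arm(targets="-1.5 0 50 0;-1.5 0 90 0;-1.5 0 110 0;-1.5 0 115 0;-1.5 0 115 0;-1.5 0 115 0")

```text
t: 50.8
tcp_pos: [0.5772, 0.2235, 0.0448]
tool_rot: [0.95, 0.312, 0.002, 0.0]
force: [0.9, 0.3, 0.6]
finger_gap: 0.553
gripper_force: 0.0
```

Emit:
step_arm(targets="0 0 0 0;0 0 0 0;0 0 0 0;0 0 0 0;0 0 0 0;0 0 0 0", gripper=1, squeeze=60)

```text
t: 51.4
tcp_pos: [0.5764, 0.2234, 0.0445]
tool_rot: [0.95, 0.312, 0.001, 0.0]
force: [-0.3, 0.8, 5.5]
finger_gap: 0.199
gripper_force: 59.7
```

```bash
python3 st.py
```

```text
tcp [576.4 223.4  44.5] yaw 36.4 F [-0.3  0.8  5.5] T [-0.01  0.05 -0.02] q [0.19 0.77 1.58 0.   0.79 1.12] gap 0.199
```

Emit:
step_arm(targets="0 0 -45 0;0 0 -90 0;-192 272 -106 31;-192 272 -106 31;-192 272 -106 31;-192 272 -106 31;-192 272 -106 31;-192 272 -106 31;-192 272 -106 31;-192 272 -106 31;-192 272 -106 31;-192 272 -106 31")

```text
t: 52.6
tcp_pos: [0.5816, -0.1088, 0.1485]
tool_rot: [0.999, 0.047, -0.001, -0.001]
force: [-1.3, 0.1, -1.2]
finger_gap: 0.199
gripper_force: 59.4
```

```bash
python3 st.py
```

```text
tcp [ 581.6 -108.8  148.5] yaw 5.4 F [-1.3  0.1 -1.2] T [0.01 0.02 0.04] q [-0.37  0.59  1.59  0.    0.96  1.1 ] gap 0.199
```

Emit:
step_arm(targets="1 0.5 40 0;1 0.5 58 0;1 0.5 66 0;1 0.5 72 0;1 0.5 77 0;1 0.5 80 0;1 0.5 80 0")

```text
t: 53.3
tcp_pos: [0.5842, -0.1098, 0.0715]
tool_rot: [0.999, 0.047, 0.001, 0.0]
force: [-2.3, 2.3, 8.5]
finger_gap: 0.199
gripper_force: 61.1
```

```bash
python3 st.py
```

```text
tcp [ 584.2 -109.8   71.5] yaw 5.4 F [-2.3  2.3  8.5] T [ 0.42  0.58 -0.08] q [-0.37  0.7   1.63  0.    0.8   1.1 ] gap 0.199
```

Emit:
step_arm(targets="-1 0 0 0;-1 0 0.5 8;-1 0 1.5 16;-1 0 2.5 24;-1 0 3.5 32;-1 0 4.2 38;-1 0 4.2 38")

```text
t: 54.0
tcp_pos: [0.5826, -0.1102, 0.0668]
tool_rot: [0.96, -0.281, 0.001, -0.0]
force: [-1.3, 1.4, 6.0]
finger_gap: 0.2
gripper_force: 60.4
```

```bash
python3 st.py
```

```text
tcp [ 582.6 -110.2   66.8] yaw -32.7 F [-1.3  1.4  6. ] T [ 0.29  0.53 -0.04] q [-0.38  0.71  1.64  0.    0.79  1.77] gap 0.2
```

Emit:
step_arm(targets="0 0 0.6 5;0 0 1.2 10;0 0 1.4 14;0 0 1.4 14")

```text
t: 54.4
tcp_pos: [0.5826, -0.1104, 0.0659]
tool_rot: [0.92, -0.392, 0.001, 0.001]
force: [-3.5, 1.5, 8.8]
finger_gap: 0.2
gripper_force: 76.6
```

```bash
python3 st.py
```

```text
tcp [ 582.6 -110.4   65.9] yaw -46.1 F [-3.5  1.5  8.8] T [0.09 0.5  1.54] q [-0.37  0.71  1.64 -0.    0.79  2.  ] gap 0.2
```

This one also stops at about 47°, so it's the second reject.

Emit:
step_arm(targets="0 0 0 -8;0 0 -1 -16;0 0 -2 -24;0 0 -3 -32;0 0 -4 -40;0 0 -5 -48;0 0 -5.5 -49;0 0 -6 -49")

```text
t: 55.2
tcp_pos: [0.584, -0.11, 0.0712]
tool_rot: [1.0, 0.02, 0.002, 0.0]
force: [0.9, 4.2, 4.8]
finger_gap: 0.196
gripper_force: 60.3
```

Emit:
step_arm(targets="0 0 -5 0;0 0 -15 0;0 0 -40 0;0 0 -80 0;0 0 -80 0;0 0 -80 0")

```text
t: 55.8
tcp_pos: [0.5827, -0.1109, 0.1504]
tool_rot: [1.0, 0.021, 0.001, 0.001]
force: [-1.2, 0.3, -2.0]
finger_gap: 0.199
gripper_force: 59.5
```

```bash
python3 st.py
```

```text
tcp [ 582.7 -110.9  150.4] yaw 2.4 F [-1.2  0.3 -2. ] T [-0.01 -0.02 -0.02] q [-0.38  0.59  1.59 -0.    0.96  1.15] gap 0.199
```

Emit:
step_arm(targets="-95 -422 0 0;-95 -422 0 0;-95 -422 0 0;-95 -422 0 0;-95 -422 0 0;-95 -422 0 0;-95 -422 0 0;-95 -422 0 0;-95 -422 0 0;-95 -422 0 0;-95 -422 0 0")

```text
t: 56.9
tcp_pos: [0.4683, 0.3072, 0.1478]
tool_rot: [1.0, 0.022, -0.002, 0.001]
force: [0.5, 0.3, -2.0]
finger_gap: 0.198
gripper_force: 59.7
```

```bash
python3 st.py
```

```text
tcp [468.3 307.2 147.8] yaw 2.5 F [ 0.5  0.3 -2. ] T [-0.05  0.02 -0.02] q [ 0.38  0.55  1.67 -0.    0.92  1.91] gap 0.198
```

Emit:
step_arm(targets="0 0 40 0;0 0 75 0;0 0 90 0;0 0 94 0;0 0 96 0;0 0 97 0;0 0 97 0")

```text
t: 57.6
tcp_pos: [0.4706, 0.3072, 0.0532]
tool_rot: [1.0, 0.021, 0.001, -0.0]
force: [-0.1, 0.4, -2.5]
finger_gap: 0.201
gripper_force: 59.6
```

Emit:
step_arm(targets="0 0 1 0;0 0 2 0;0 0 3 0;0 0 3 0")

```text
t: 58.0
tcp_pos: [0.4697, 0.3073, 0.0494]
tool_rot: [1.0, 0.021, 0.0, 0.0]
force: [-1.1, -0.2, -2.0]
finger_gap: 0.199
gripper_force: 59.6
```

Emit:
step_arm(targets="0 0 1 0;0 0 2 0;0 0 2 0")

```text
t: 58.3
tcp_pos: [0.4696, 0.3075, 0.0487]
tool_rot: [1.0, 0.021, 0.0, -0.0]
force: [-2.0, -0.4, 8.2]
finger_gap: 0.2
gripper_force: 61.3
```

```bash
python3 st.py
```

```text
tcp [469.6 307.5  48.7] yaw 2.4 F [-2.  -0.4  8.2] T [-0.15  0.3  -0.02] q [0.38 0.71 1.73 0.   0.7  1.91] gap 0.2
```

Contact. Release, rise and check everything, including the pointer from above.

Emit:
step_arm(targets="0 0 -1 0;0 0 -1 0;0 0 -1 0;0 0 -1 0", gripper=0.45)

```text
t: 58.7
tcp_pos: [0.4698, 0.3073, 0.0481]
tool_rot: [1.0, 0.021, -0.0, 0.0]
force: [-0.1, 0.2, 0.2]
finger_gap: 0.549
gripper_force: 0.0
```

Emit:
step_arm(targets="0 0 -30 0;0 0 -80 0;0 0 -130 0;0 0 -180 0;0 0 -180 0;0 0 -180 0;0 0 -180 0")

```text
t: 59.4
tcp_pos: [0.4686, 0.3068, 0.2269]
tool_rot: [1.0, 0.021, -0.001, 0.001]
force: [-0.2, 0.5, 0.7]
finger_gap: 0.546
gripper_force: 0.0
```

```bash
python3 - <<'E'
from look import *
im,C=look("w18",(("grey_bin",.0),("closure_1_grip",.062)))
print(findpin(im,C,(.4605,.4065),z=.08)); print(findpin(im,C,(.470,.3075),z=.08))
E
```

```text
tcp [468.4 306.7 226.4] yaw 2.4 q [ 0.38  0.45  1.6  -0.    1.1   1.91] t 59.45
grey_bin 0.75 [235.8 173. ] [464. 358.]
pin score 138.2083
bar yaw 3 score 43.123535 2nd [36.  39.6 41.7 43.1]
(array([0.4605, 0.4045]), np.int64(3))
pin score 135.75722
bar yaw 0 score 25.5 2nd [21.8 22.  24.5 25.5]
(array([0.4705, 0.307 ]), np.int64(0))
```

Emit:
step_arm(targets="40 310 0 0;40 310 0 0;40 310 0 0;40 310 0 0;40 310 0 0;40 310 0 0;40 310 0 0;40 310 0 0;40 310 0 0")

```text
t: 60.45
tcp_pos: [0.5219, 0.0002, 0.2274]
tool_rot: [1.0, 0.021, -0.001, -0.001]
force: [0.4, 0.4, -0.3]
finger_gap: 0.547
gripper_force: 0.0
```

```bash
python3 - <<'E'
from look import *
im,C=look("w19",(("gauge_plug",.042),("cup",0),("dropper",0)))
b=ringfit(im,C);print(b)
for a,c,z in ((.064,.070,.015),(.0745,.080,.014),(.08,.087,.014)): print(np.round(dark(im,C,b[1:],a,c,z),2))
im,C=snap("top","top9")
for q in ("timer_1","dropper","cup"):
    for d in manip.mark_of("top",q): print(q,round(d["p"],2),np.round(d["position"],1),px2w("top",d["position"],0,C).round(3)[:2])
E
```

```text
tcp [521.8   0.7 227.6] yaw 2.5 q [-0.21  0.39  1.69  0.    1.06  1.31] t 60.5
gauge_plug 0.67 [390.3 125.9] [ 582. -109.]
cup 0.64 [293.2 234.9] [440. -20.]
(np.float64(-50.34930626625411), np.float64(0.5815), np.float64(-0.10949999999999999))
[-74.69  79.29 221.86]
[-74.33  80.5  219.67]
[-74.39  79.29 221.71]
timer_1 0.66 [165.3 171.1] [0.707 0.351]
dropper 0.45 [193.1 170.7] [0.707 0.257]
```

Emit:
step_arm(targets="-50 310 0 0;-50 310 0 0;-50 310 0 0;-50 310 0 0;-50 310 0 0;-50 310 0 0;-50 310 0 0;-110 310 0 0;-110 310 0 0;-110 310 0 0")

```text
t: 61.85
tcp_pos: [0.4244, -0.3141, 0.2282]
tool_rot: [1.0, 0.02, -0.0, -0.001]
force: [0.8, -0.5, 0.0]
finger_gap: 0.551
gripper_force: 0.0
```

```bash
python3 - <<'E'
from look import *
im,C=look("w20",())
print(findpin(im,C,(.470,-.313),z=.0855),findpin(im,C,(.4585,-.4075),z=.0855))
print(manip.sign_off())
E
```

```text
tcp [ 425.9 -314.6  228.6] yaw 2.4 q [-0.85  0.4   1.67  0.    1.06  0.68] t 61.9
pin score 144.57246
bar yaw 5 score 43.285156 2nd [32.  35.3 38.9 43.3]
pin score 147.25613
bar yaw 96 score 61.989258 2nd [53.2 54.  56.5 62. ]
(array([ 0.471, -0.313]), np.int64(5)) (array([ 0.46  , -0.4055]), np.int64(96))
the job is handed in; nothing more can be done
None
```

Job handed in at about 62 s: the pointer is on the mark to within about 0.3°, the two good closures stand in the white tray and the two rejects (stopped dead at about 45°) in the grey bin.

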